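Set up the goldsmith's sharpening ramp with two stones and lock them with the wedge

ROBOT

A 7-joint arm with a two-finger parallel gripper is mounted at the origin on the work surface. World frame = base frame: x ahead of the robot, y to its left, z up, the work surface at z = 0. Lengths are in mm, angles in rad, forces in N, time in s.
With the tool pointing down it reaches from about 400 to 875 mm from the base axis. Payload 4.4 kg.
Tool frame: the origin (TCP) lies midway between the tips of the shut fingers; the grasp point (between the pads) lies 19 mm behind it; z points along the fingers, y is the direction in which the jaws open and shut (so a half turn about z gives the same grasp; the last joint's range is limited). The gripper opens to 85 mm and grips with 20 to 120 N. Pads are 22 mm wide; open, the fingers measure 114 mm over their backs; the gripper's body (76 mm by 85 mm) begins 54 mm behind the grasp point. The pads swing forward as they close: fully open they stand 13 mm farther back than shut.
Start: joints at [1.219, 0.628, 0.038, 1.517, -0.027, 0.996, -0.02], TCP at [183.279, -623.64, 231.313] pointing down, gripper open.
Joint ranges: [-3.06, 3.06], [-0.37, 2.12], [-1.25, 1.32], [0.18, 2.47], [-1.1, 4.24], [0.23, 1.98], [-2.94, 2.94]. Speed limits (rad/s): [2.57, 2.57, 3.14, 3.14, 3.14, 3.14, 3.14].

INTERFACE

Orientations are given as [roll, pitch, yaw] about the fixed x, y, z axes, in that order (R = Rz(yaw) Ry(pitch) Rx(roll)).
In Python, from cell import ctrl, vision gives the robot as it stands.
- The arm moves only by the tool play_rows, never from a script. Its arguments are lists of equal length, an entry for each row: "slide": the shift along the tool's x, y, z in mm, a list of three; "turn": the turn about the tool's z in rad; "fingers": the opening, from 0 (shut) to 1 (fully open). A call has 1 to 5 rows; each row is the pose to reach, as a shift and turn from the pose measured when the call began, along the tool's axes at that moment; what a row does not reach only later rows make up. A row lasts 1/8 s, in which the tool goes at most 62.5 mm and 10.7 degrees, less where a joint would pass 70% of its speed; a pose out of reach is approached as far as the arm can. A call with a gripper value outside its range is refused whole. The fingers move at their own pace and stop on an object; the grip force is fixed at half the most. Time passes only in rows, so rows that repeat a pose let the fingers close. It gives the time, the measured TCP pose, the force and the opening at its end, in the units of the state.
- ctrl.read_state(): the state, without advancing time (a new reading comes with each control period).
- vision.get_image(name): name is "side" or "top"; returns (picture, depth): 420x560x3 uint8, blue, green, red; 420x560 float32, mm along the optical axis (not along the pixel's ray), 0 where there is no reading.
- vision.camera_params(name): a dict with "fx", "fy", "cx", "cy" (pixels), "dist_coeffs" ([k1, k2, p1, p2, k3] as OpenCV has them; the pictures are not rectified), "position" and "rotation" of the camera in the world. Camera axes: x right, y up, looking along -z (the intrinsics and any distortion apply to the point x, -y, -z); pixel columns grow to the right and rows downward; lengths in mm; the calibration is good to about 2 mm. A picture is of the moment at which its call begins. camera_params takes no time and is no camera call.
- ctrl.finish_job(): hands the job in, once; it reports no verdict.
The state is a dict: "clock": time; "qpos": joint angles; "qd": joint speeds; "tau": joint torques, N m; "eef_pos": TCP position; "tool_rot": TCP orientation; "force": force on the tool from outside, world axes, zero at the start; "torque": the same for the moment, N m; "width": finger opening in mm.
Only numpy, scipy, OpenCV 4.12 (cv2) and the standard library are available. Lean on these libraries where they do the work, as an engineer would, in place of code of your own. Each camera call takes 0.05 s, during which the arm holds its last target.

TASK

Set up the sharpening ramp for the gravers: push the dark coarse stone that has ridden up the slope back down square against the cleat, and lay the white fine stone on the right half of the slope beside it (as the robot sees it) and push it down square against the cleat too. Then lay the tapered wooden wedge in the slot between the upper ends of the stones and the slanted stop, thin end in first from the right, and push it across until it jams tight. Let go of everything and leave the other things on the bench where they are.

Things in the scene. Friction and masses are not known exactly. Their poses are not given: they have to be found in the camera images.
- ramp: Fixed sharpening ramp, light wooden bed 246 mm down the slope (x -230 to +16 mm) by 180 mm wide (y), tilted 12 degrees, falling away from the robot. Frame tilted with the bed: x down the slope, y to the left, z out of the bed. Origin: on the bed (22 mm above the bench), mid-width, at the upslope face of the dark cleat (14 mm wide, 12 mm high, full width). Nothing slides down it by itself.
- coarse_place (a point): Point on the ramp's bed (axes as the ramp's) where the middle of the coarse stone's underside belongs: 75 mm upslope of the cleat, 42 mm left of the dark line that halves the bed. Across the slope 15 mm more or less is fine.
- fine_place (a point): The same for the fine stone: 75 mm upslope of the cleat, 42 mm right of the dark middle line. Across the slope 15 mm more or less is fine.
- stop_face (a point): Top edge, at mid-width, of the stone-side face of the slanted stop: a dark strip 16 mm wide, 12 mm high, 190 mm long across the upper end of the bed. Its face slants in plan like the wedge: in the ramp's frame x = -190 mm at mid-width, -178 at the left edge (y = +90), -202 at the right edge (y = -90).
- wedge_place (a point): Point on the bed (axes as the ramp's; x = -170, y = 0 mm in the ramp's frame) where the wedge's origin lies when it jams behind two stones that are home. Each 10 mm further right leaves 1.3 mm of play.
- coarse_stone: Dark grey coarse sharpening stone, loose, 150 x 50 x 28 mm (its x, y, z), about 0.5 kg. Origin at the centre of its underside. At the start it lies on the left half of the ramp, skewed, ridden up 10 to 24 mm from the cleat.
- fine_stone: Ivory-white fine sharpening stone, loose, 150 x 50 x 28 mm (its x, y, z), about 0.5 kg. Origin at the centre of its underside. At the start it lies flat on the bench left or right of the ramp, long side roughly away from the robot. Either end may be down the slope.
- wedge: Loose wooden wedge standing on the bench on the other side of the ramp: 180 mm long (y), 44 mm high, 28 mm thick at the thin end (+y), 52 at the thick end (-y, red mark on top), 0.22 kg. Origin: centre of the underside, 40 mm thick there. Face at +x straight (20 mm from the origin, parallel to y), face at -x slanted. In the slot its axes lie as the ramp's. 10 to 15 N on its thick end jams it.
- strop: Bystander: leather strop on a wooden block, 180 x 55 x 24 mm, not a stone. Origin at the centre of its underside.
- bench_block: Bystander: square steel bench block, 100 x 100 x 22 mm. Origin at the centre of its underside.
- cup: Bystander: grey cup, 84 mm across, 105 mm high. Origin at the centre of its underside.
- oil: Bystander: amber oil bottle with orange cap, 52 mm across, 120 mm high. Origin at the centre of its underside.
- file: Bystander: hand file with wooden handle, about 285 mm long, lying along its x axis. Origin on the bench below its middle.
- jar: Bystander: glass jar with white lid, 60 mm across, 75 mm high. Origin at the centre of its underside.
Not all that is in view belongs to the job. Several things have the shape of the wedge; the one meant has the colours described above.

How it is judged:
By the outcome, as a careful person would: the job done as asked, in the order asked, and still so for the second after the job is handed in, with the robot touching nothing.
It also fails if it takes over 72 s, if anything falls off the work surface, if the arm or the gripper's body presses on something with over 40 N, if the wrist force passes 120 N, or if a joint passes its speed limit or range.

## Working session

There is one attempt and no reset: what is moved stays moved. The work goes in short steps, Python scripts to look and compute and a tool call to move; the robot and the scene stay as the last step left them, time stands still between calls to the robot, and variables do not carry over. Pictures are saved under pics/ and viewed, and the job is handed in when it is done.

Besides the shell and the picture viewer there is one more tool, called after ">>>" as a command line: name --pt "numbers of a row" for each row, then --argument value for the rest. play_rows: Moves the arm, as the interface text tells. Its arguments: {"type":"object","properties":{"slide":{"type":"array"},"turn":{"type":"array"},"fingers":{"type":"array"}},"required":["slide","turn","fingers"]}

```bash
ls; mkdir -p pics; python3 - <<'E'
from cell import ctrl, vision
import cv2
print(ctrl.read_state())
for n in("side","top"):
    p,d=vision.get_image(n); cv2.imwrite(f"pics/a_{n}.png",p); print(n,vision.camera_params(n), d.min(),d.max())
    import numpy as np; np.save(f"d_{n}.npy",d)
E
```

```text
pics
{'clock': 0.0, 'qpos': array([ 1.2192272 ,  0.6293496 ,  0.03840493,  1.51836819, -0.02702114,
        0.99630398, -0.01999768]), 'qd': array([-8.48864447e-04,  1.40152745e-04, -1.42769940e-03,  1.00717366e-03,
       -9.29719029e-04, -4.40617523e-05, -2.37499662e-04]), 'tau': array([-4.42141300e-04, -5.63404226e+01,  1.22624215e+00, -1.93441969e+01,
        1.11045488e-02,  1.06328301e-02, -2.26160603e-05]), 'eef_pos': array([ 183.1093706 , -623.02036373,  230.38610116]), 'tool_rot': array([-3.13967993e+00, -1.39777162e-05,  2.85789881e-01]), 'force': array([-0.45817568,  0.45720449, -0.38602736]), 'torque': array([ 0.01569133, -0.02700838,  0.01026152]), 'width': 85.43178555733458}
side {'fx': 540.5667061606764, 'fy': 540.5667061606764, 'cx': 280.21021912986873, 'cy': 222.83173726761115, 'dist_coeffs': array([-0.22000807,  0.        ,  0.        ,  0.        ,  0.        ]), 'position': array([-115.95770415,  865.51507586,  980.82560872]), 'rotation': array([ 0.86328161,  0.02096029, -2.53091085])} 0.0 3696.5168
top {'fx': 422.7996036960436, 'fy': 422.7996036960436, 'cx': 278.1958244269724, 'cy': 211.59622724542626, 'dist_coeffs': array([-0.0627702,  0.       ,  0.       ,  0.       ,  0.       ]), 'position': array([ 228.23983682,   -6.19961633, 1437.8287263 ]), 'rotation': array([ 2.35433313e-01, -1.46306532e-03, -1.52990034e+00])} 0.0 2535.954
```

View pics/a_side.png

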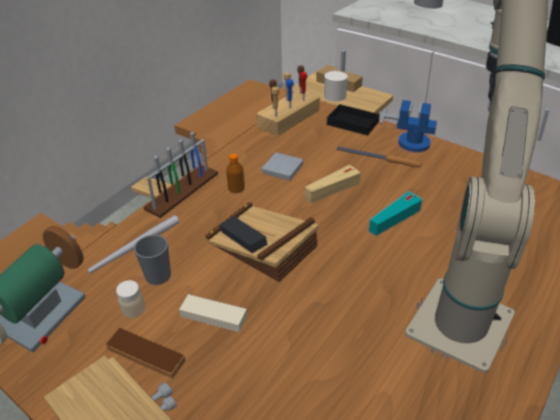

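View pics/a_top.png

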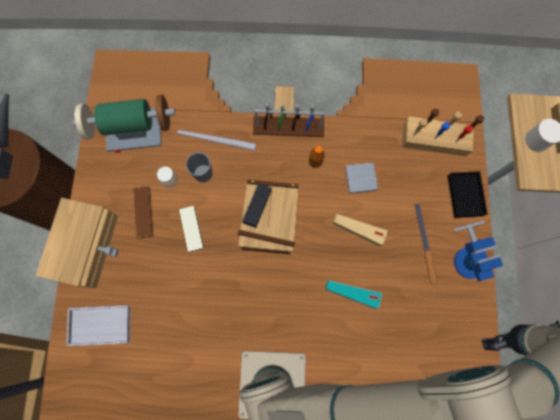

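The side view shows the ramp at about (265,238) with the dark stone on it at (243,233). The white stone is at (213,313), the wooden wedge with the red mark at (333,184), and a teal decoy at (395,213). In the top view the ramp is at (269,217), the white stone at (190,228) and the wedge at (360,229).

```bash
cat > h.py <<'E'
import numpy as np, cv2
from scipy.spatial.transform import Rotation as R
from cell import ctrl, vision
P={n:vision.camera_params(n) for n in("side","top")}
def cam(n):
    p=P[n];K=np.array([[p['fx'],0,p['cx']],[0,p['fy'],p['cy']],[0,0,1]])
    return K,np.array(p['dist_coeffs']),np.array(p['position']),R.from_euler('xyz',p['rotation']).as_matrix()
def rays(n,uv):
    K,D,c,Rm=cam(n)
    q=cv2.undistortPoints(np.asarray(uv,float).reshape(-1,1,2),K,D).reshape(-1,2)
    return c,(Rm@np.c_[q[:,0],-q[:,1],-np.ones(len(q))].T).T   # depth-normalised
def depthpts(n,uv,d):
    c,r=rays(n,uv); return c+r*np.asarray(d).reshape(-1,1)
def onz(n,uv,z):
    c,r=rays(n,uv); return c+r*((z-c[2])/r[:,2])[:,None]
def onplane(n,uv,p0,nn):
    c,r=rays(n,uv); return c+r*(((p0-c)@nn)/(r@nn))[:,None]
def proj(n,X):
    K,D,c,Rm=cam(n); Y=(np.atleast_2d(X)-c)@Rm; Y=np.c_[Y[:,0],-Y[:,1],-Y[:,2]]
    return cv2.projectPoints(Y,np.zeros(3),np.zeros(3),K,D)[0].reshape(-1,2)
def crop(n,p,x0,y0,x1,y1,s,f):
    cv2.imwrite(f,cv2.resize(p[y0:y1,x0:x1],None,fx=s,fy=s,interpolation=cv2.INTER_CUBIC))
E
python3 - <<'E'
from h import *
print(proj('top',[[0,0,0],[183,-623,230]]),proj('side',[0,0,0]))
for n,uvs in(("top",[(300,280),(110,230),(190,228),(269,225),(256,206),(360,229)]),("side",[(300,330),(213,313),(243,233)])):
    d=np.load(f"d_{n}.npy")
    for uv in uvs:
        print(n,uv,depthpts(n,[uv],[d[uv[1],uv[0]]]).round(1))
a=cv2.imread("pics/a_top.png");crop('top',a,120,160,400,300,2.8,"pics/b_top.png")
a=cv2.imread("pics/a_side.png");crop('side',a,160,140,440,340,2.8,"pics/b_side.png")
E
```

```text
[[272.71370379 384.77102595]
 [496.50020591 336.46067574]] [[460.4800932  323.17354298]]
top (300, 280) [[338.7 -77.2   2.7]]
top (110, 230) [[475.5 573.7  40.2]]
top (190, 228) [[496.5 303.4  27.9]]
top (269, 225) [[512.5  34.1  55.3]]
top (256, 206) [[572.4  80.1  69.5]]
top (360, 229) [[ 513.6 -272.2   43.6]]
side (300, 330) [[305.5 220.4  -0.5]]
side (213, 313) [[484.9 310.8  28.7]]
side (243, 233) [[566.9  88.5  69.7]]
```

View pics/b_top.png

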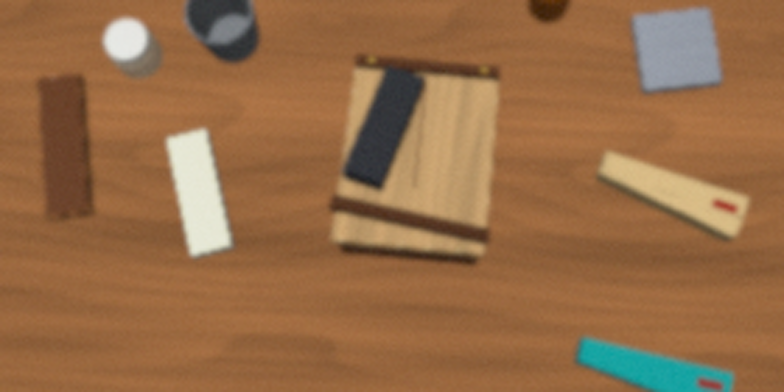

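View pics/b_side.png

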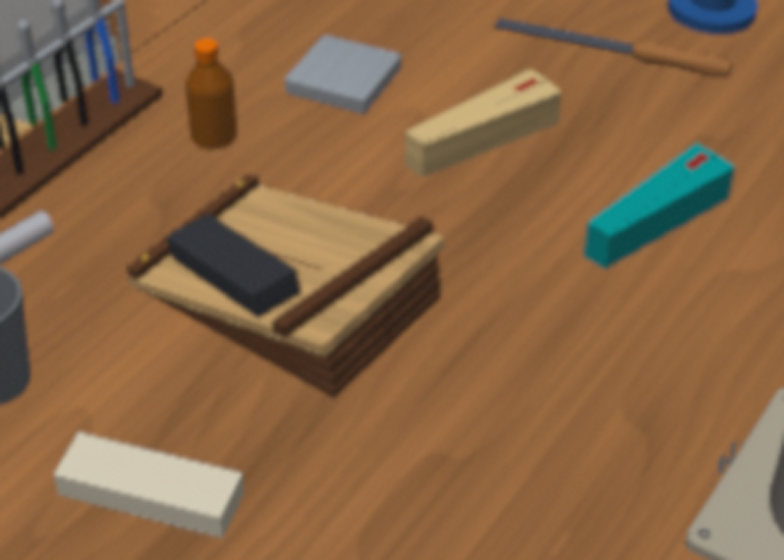

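```bash
cat > m.py <<'E'
from h import *
def cloud(n,p,d):
    v,u=np.nonzero(d>0); uv=np.c_[u,v]
    return uv,depthpts(n,uv,d[v,u]),p[v,u].astype(int)
def load(n,f=None): return cv2.imread(f or f"pics/a_{n}.png"),np.load(f"d_{n}.npy")
E
python3 - <<'E'
from m import *
for n in("top","side"):
    p,d=load(n); uv,X,c=cloud(n,p,d); hsv=cv2.cvtColor(p,cv2.COLOR_BGR2HSV)[uv[:,1],uv[:,0]].astype(int)
    reg=(X[:,0]>380)&(X[:,0]<720)&(abs(X[:,1]-35)<150)&(X[:,2]>12)&(X[:,2]<130)
    q=uv[reg&(hsv[:,2]>140)]
    # bed = bright wood
    b=reg&(hsv[:,2]>140)&(hsv[:,1]>60)
    Y=X[b]
    for _ in range(6):
        m=Y.mean(0);nn=np.linalg.svd(Y-m)[2][2];nn*=np.sign(nn[2]);r=(Y-m)@nn;Y=Y[abs(r)<max(2.5*r.std(),1.5)]
    print(n,len(Y),m.round(1),nn.round(4),"tilt",np.degrees(np.arccos(nn[2])).round(2),"yaw",np.degrees(np.arctan2(nn[1],nn[0])).round(2),"rms",r.std().round(2))
    # whole ramp footprint incl. dark parts: points within +-3..16 of plane
    g=reg&(abs((X-m)@nn)<4)&(hsv[:,2]>110)&(hsv[:,1]>60)
    yaw=np.arctan2(nn[1],nn[0]); ex=np.array([np.cos(yaw),np.sin(yaw),0]);ex-=nn*(ex@nn);ex/=np.linalg.norm(ex);ey=np.cross(nn,ex)
    L=np.c_[(X[g]-m)@ex,(X[g]-m)@ey].astype(np.float32)
    print("rect",cv2.minAreaRect(L),"pct",np.percentile(L,[.5,99.5],axis=0).round(1))
    for s,zz in(("coarse",1),("fine",0)):
        if s=="coarse": k=reg&(hsv[:,2]<90)&(((X-m)@nn)>22)&(((X-m)@nn)<34)
        else: k=(hsv[:,1]<50)&(hsv[:,2]>170)&(X[:,2]>22)&(X[:,2]<34)&(abs(X[:,0]-490)<120)&(abs(X[:,1]-300)<120)
        A=X[k]; print(s,len(A),A.mean(0).round(1),A[:,2].std().round(2))
        if zz: print(" local",cv2.minAreaRect(np.c_[(A-m)@ex,(A-m)@ey].astype(np.float32)),((A-m)@nn).mean().round(2))
        else: print(cv2.minAreaRect(A[:,:2].astype(np.float32)))
    k=(X[:,2]>38)&(X[:,2]<50)&(abs(X[:,0]-515)<130)&(abs(X[:,1]+280)<130)&(hsv[:,2]>90)
    A=X[k];print("wedge",len(A),A.mean(0).round(1),cv2.minAreaRect(A[:,:2].astype(np.float32)))
E
```

```text
top 2245 [539.6  22.5  48.3] [ 0.2079 -0.012   0.9781] tilt 12.02 yaw -3.3 rms 2.61
rect ((21.05292510986328, 13.98748779296875), (266.1646728515625, 179.96096801757812), 0.16555342078208923) pct [[-110.3  -75.4]
 [ 122.2  103.4]]
coarse 559 [579.9  76.4  68.8] 9.15
 local ((33.706275939941406, 55.4834098815918), (49.76540756225586, 153.4479522705078), 77.13220977783203) 27.77
fine 568 [495.5 301.4  28.9] 2.68
((496.5235595703125, 302.0814208984375), (150.01654052734375, 49.70363235473633), 16.851299285888672)
wedge 610 [ 515.3 -279.5   44.5] ((518.2946166992188, -270.89788818359375), (178.03611755371094, 49.82964324951172), 70.22740936279297)
side 1970 [536.5  28.3  47.7] [ 0.2076 -0.0107  0.9782] tilt 12.0 yaw -2.96 rms 1.59
rect ((12.155708312988281, 8.562423706054688), (186.64186096191406, 249.85792541503906), 89.2430419921875) pct [[-109.7  -82.4]
 [ 123.4   99.4]]
coarse 629 [576.   82.4  68.4] 9.08
 local ((36.13654327392578, 53.66062927246094), (50.590553283691406, 155.92184448242188), 74.89385986328125) 27.89
fine 1004 [493.2 302.1  27.8] 2.0
((494.66229248046875, 302.01806640625), (148.22079467773438, 52.1977424621582), 16.477094650268555)
wedge 540 [ 515.  -273.5   43.1] ((518.4993286132812, -270.6935119628906), (181.64942932128906, 54.655662536621094), 69.38423156738281)
```

```bash
cat > r.py <<'E'
from m import *
yaw=np.radians(-3.1);t=np.radians(12.0)
ex=np.array([np.cos(yaw)*np.cos(t),np.sin(yaw)*np.cos(t),-np.sin(t)]);nn=np.array([np.cos(yaw)*np.sin(t),np.sin(yaw)*np.sin(t),np.cos(t)]);ey=np.cross(nn,ex)
M=np.c_[ex,ey,nn]
E
python3 - <<'E'
from r import *
for n,m in(("top",[539.6,22.5,48.3]),("side",[536.5,28.3,47.7])):
    p,d=load(n); uv,X,c=cloud(n,p,d); hsv=cv2.cvtColor(p,cv2.COLOR_BGR2HSV)[uv[:,1],uv[:,0]].astype(int)
    L=(X-np.array([539.6,22.5,0]))@M  # plane offset separately
    reg=(abs(L[:,0])<170)&(abs(L[:,1]-10)<115)
    h0=(np.array(m)-np.array([539.6,22.5,0]))@nn
    h=L[:,2]-h0; print(n,"h0",h0.round(2))
    dark=reg&(hsv[:,2]<120)
    for nm,k in(("cleat",dark&(h>9)&(h<15)&(L[:,0]>80)),("stop",dark&(h>9)&(h<15)&(L[:,0]<-30))):
        A=L[k][:,:2]; print(nm,len(A),np.percentile(A,[1,50,99],axis=0).round(1).tolist(),cv2.minAreaRect(A.astype(np.float32)))
        if len(A)>20:
            fl=np.polyfit(A[:,1],A[:,0],1); print(" line x=a*y+b",fl.round(4))
    bed=reg&(abs(h)<3)&(hsv[:,2]>120)
    mid=bed&(abs(L[:,0])<60); print("y ext bed",np.percentile(L[bed][:,1],[1,99]), "x ext", np.percentile(L[bed][:,0],[.5,99.5]))
E
```

```text
top h0 47.24
cleat 113 [[106.6, -70.9], [115.3, 11.7], [122.6, 102.0]] ((105.37747192382812, 15.470443725585938), (175.17860412597656, 35.343040466308594), 89.61552429199219)
 line x=a*y+b [2.600000e-03 1.149884e+02]
stop 185 [[-106.5, -74.9], [-89.1, 17.5], [-43.4, 105.5]] ((-69.45651245117188, 11.88641357421875), (188.35519409179688, 55.764888763427734), 82.17546081542969)
 line x=a*y+b [  0.1732 -90.0763]
y ext bed [-74.59403088 102.44214583] x ext [-120.4710939   110.53217013]
side h0 45.95
cleat 124 [[88.4, -69.9], [113.8, 4.7], [123.6, 103.5]] ((104.12394714355469, 14.756820678710938), (42.427513122558594, 177.89120483398438), 2.1455023288726807)
 line x=a*y+b [-5.200000e-03  1.134374e+02]
stop 306 [[-107.8, -75.7], [-88.6, 32.7], [-41.8, 107.9]] ((-85.10456848144531, 13.390357971191406), (188.7198486328125, 54.89727020263672), 74.82554626464844)
 line x=a*y+b [  0.1955 -90.566 ]
y ext bed [-75.57552012 104.06418944] x ext [-122.3933473   109.44933108]
```

```bash
cat >> r.py <<'E'
O=np.array([539.6,22.5,0])+M@np.array([108.5,14.2,46.9])
def w2r(X): return (np.atleast_2d(X)-O)@M
def r2w(L): return O+np.atleast_2d(L)@M.T
def ttm(st,X,yaw=None):
    """slide in tool axes for TCP target X"""
    Rm=R.from_euler('xyz',st['tool_rot']).as_matrix()
    return (Rm.T@(np.asarray(X)-st['eef_pos'])).round(1)
E
python3 - <<'E'
from r import *
print("O",O)
for n in("top","side"):
    p,d=load(n); uv,X,c=cloud(n,p,d); hsv=cv2.cvtColor(p,cv2.COLOR_BGR2HSV)[uv[:,1],uv[:,0]].astype(int); L=w2r(X)
    k=(L[:,0]>-175)&(L[:,0]<0)&(abs(L[:,1])<88)&(hsv[:,2]<90)&(L[:,2]>24)&(L[:,2]<32)
    print(n,"coarse",cv2.minAreaRect(L[k][:,:2].astype(np.float32)),L[k].mean(0))
    k=(X[:,2]>38)&(X[:,2]<50)&(abs(X[:,0]-515)<130)&(abs(X[:,1]+280)<130)&(hsv[:,2]>90)
    hull=cv2.convexHull(X[k][:,:2].astype(np.float32)); print(cv2.approxPolyDP(hull,8,True).reshape(-1,2).round(0).tolist(), X[k][:,2].mean())
    red=k&((hsv[:,0]<8)|(hsv[:,0]>172))&(hsv[:,1]>140)
    print("red",X[red].mean(0) if red.any() else None)
    k=(hsv[:,1]<50)&(hsv[:,2]>170)&(X[:,2]>22)&(X[:,2]<34)&(abs(X[:,0]-490)<120)&(abs(X[:,1]-300)<120)
    print(cv2.boxPoints(cv2.minAreaRect(X[k][:,:2].astype(np.float32))).round(0).tolist())
st=ctrl.read_state(); print(st['eef_pos'],st['tool_rot'])
E
```

```text
O [656.07842137  30.41256392  23.31670402]
top coarse ((-83.37560272216797, 40.84111785888672), (49.766361236572266, 150.89566040039062), 76.93618774414062) [-85.11530397  41.34846051  28.11444917]
[[559.0, -191.0], [535.0, -188.0], [470.0, -347.0], [513.0, -359.0]] 44.53729449703977
red [ 501.9639843  -333.28945766   45.74975021]
[[418.0, 304.0], [432.0, 257.0], [576.0, 300.0], [561.0, 348.0]]
side coarse ((-85.70303344726562, 45.15086364746094), (50.5910758972168, 155.92286682128906), 75.03054809570312) [-89.72489081  46.72033464  27.16218862]
[[559.0, -189.0], [535.0, -183.0], [463.0, -340.0], [512.0, -365.0]] 43.11480300550472
red [ 499.71512159 -336.9302493    44.2358717 ]
[[416.0, 306.0], [431.0, 256.0], [573.0, 298.0], [558.0, 348.0]]
[ 183.10723983 -623.10722662  230.49368476] [-3.13992273e+00  2.35831569e-05  2.85753764e-01]
```

```bash
sed -i 's/^O=.*/&; O[2]=22.5/' r.py; cat > go.py <<'E'
import sys
from r import *
st=ctrl.read_state()
def wrap(a): return (a+np.pi)%(2*np.pi)-np.pi
def show(X,yawd=None):
    s=ttm(st,X); y=st['tool_rot'][2]
    print("target",np.round(X,1),"slide",s.tolist(),"turn",None if yawd is None else round(-wrap(np.radians(yawd)-y),3))
def info(): print("t",round(st['clock'],2),"tcp",st['eef_pos'].round(1),"ramp",w2r(st['eef_pos']).round(1)[0],"yaw",np.degrees(st['tool_rot'][2]).round(2),"F",st['force'].round(1),"w",st['width'].round(1))
E
python3 - <<'E'
from go import *
info()
b=r2w([-84,42,0])[0]; print(b)
show(b+[0,0,150],-16.1)
E
```

```text
Traceback (most recent call last):
  File "go.py", line 8, in info
    def info(): print("t",round(st['clock'],2),"tcp",st['eef_pos'].round(1),"ramp",w2r(st['eef_pos']).round(1)[0],"yaw",np.degrees(st['tool_rot'][2]).round(2),"F",st['force'].round(1),"w",st['width'].round(1))
                                                                                                                                                                                            ^^^^^^^^^^^^^^^^^
AttributeError: 'float' object has no attribute 'round'
```

```bash
sed -i "s/st\['width'\].round(1)/round(st['width'],1)/" go.py
python3 - <<'E'
from go import *
info()
b=r2w([-84,42,0])[0]; print(b)
show(b+[0,0,150],-16.1)
E
```

```text
t 0.1 tcp [ 183.1 -623.1  230.5] ramp [-470.6 -678.1  112.6] yaw 16.37 F [-0.  -0.3  0.2] w 85.2
[576.30556666  76.79445722  39.96458203]
target [576.3  76.8 190. ] slide [574.5, -560.6, 41.5] turn 0.567
```

>>> play_rows --pt "280 -280 0" --pt "280 -280 0" --pt "280 -280 0" --pt "280 -280 0" --pt "280 -280 0" --turn '[0.15, 0.3, 0.45, 0.56, 0.56]' --fingers '[0.85, 0.85, 0.85, 0.85, 0.85]'

```text
clock: 0.72
eef_pos: [333.5, -347.2, 230.9]
tool_rot: [-3.14, 0.001, -0.275]
force: [1.3, 0.1, 0.2]
width: 73.0
```

```bash
python3 - <<'E'
from go import *
info()
show(r2w([-84,42,0])[0]+[0,0,150],-16.1)
E
```

```text
t 0.72 tcp [ 333.5 -347.2  230.9] ramp [-338.4 -394.5  141.1] yaw -15.76 F [1.3 0.1 0.2] w 73.0
target [576.3  76.8 190. ] slide [118.6, -473.9, 41.5] turn 0.006
```

>>> play_rows --pt "118 -474 0" --pt "118 -474 0" --pt "118 -474 0" --pt "118 -474 0" --pt "118 -474 0" --turn '[0.006, 0.006, 0.006, 0.006, 0.006]' --fingers '[0.85, 0.85, 0.85, 0.85, 0.85]'

```text
clock: 1.35
eef_pos: [488.2, -75.9, 231.3]
tool_rot: [-3.14, 0.001, -0.281]
force: [0.5, -1.5, 0.1]
width: 72.5
```

```bash
python3 - <<'E'
from go import *
info()
show(r2w([-84,42,0])[0]+[0,0,90],-16.1)
E
```

```text
t 1.35 tcp [488.2 -75.9 231.3] ramp [-201.8 -115.2  170.5] yaw -16.11 F [ 0.5 -1.5  0.1] w 72.5
target [576.3  76.8 130. ] slide [42.4, -171.0, 101.5] turn -0.0
```

>>> play_rows --pt "42 -171 20" --pt "42 -171 50" --pt "42 -171 100" --pt "42 -171 101" --pt "42 -171 101" --turn '[0, 0, 0, 0, 0]' --fingers '[0.85, 0.85, 0.85, 0.85, 0.85]'

```text
clock: 1.98
eef_pos: [574.5, 78.4, 128.2]
tool_rot: [3.141, 0.005, -0.278]
force: [-0.8, -0.0, 0.4]
width: 72.8
```

```bash
python3 - <<'E'
from go import *
info()
show(r2w([-84,42,0])[0]+[0,0,1],-16.1)
p,d=vision.get_image("top"); crop('top',p,200,150,340,270,5,"pics/c1.png")
E
```

```text
t 1.98 tcp [574.5  78.4 128.2] ramp [-104.2   43.5   85.9] yaw -15.94 F [-0.8 -0.   0.4] w 72.8
target [576.3  76.8  41. ] slide [2.7, 1.1, 87.2] turn 0.003
```

View pics/c1.png

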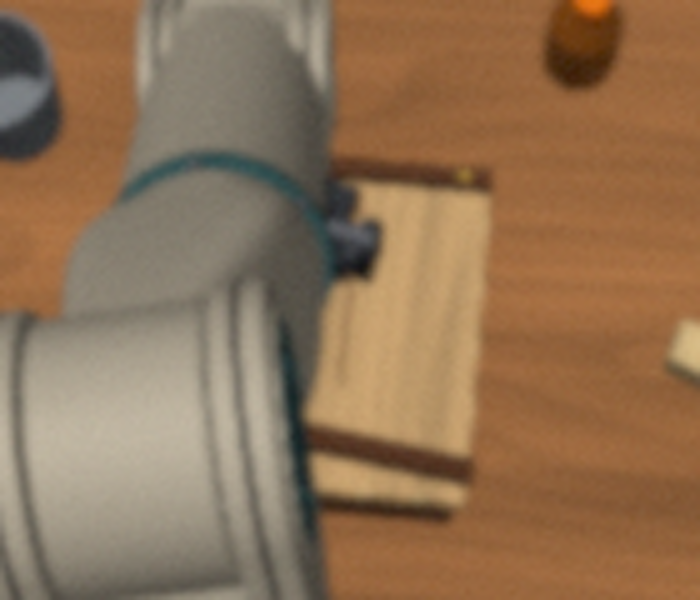

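The arm hides the stone from the top camera, but the gripper lines up with the numbers. I'm going down.

>>> play_rows --pt "5 1 45" --pt "5 1 75" --pt "5 1 86" --pt "5 1 86" --pt "5 1 86" --turn '[0, 0, 0, 0, 0]' --fingers '[0.85, 0.85, 0.85, 0.85, 0.85]'

```text
clock: 2.65
eef_pos: [580.6, 74.2, 45.4]
tool_rot: [-3.141, 0.0, -0.281]
force: [0.2, -0.0, 0.2]
width: 72.7
```

```bash
python3 - <<'E'
from go import *
info()
p,d=vision.get_image("side"); crop('side',p,180,160,340,280,5,"pics/c2.png")
E
```

```text
t 2.65 tcp [580.6  74.2  45.4] ramp [-80.8  39.6   6.2] yaw -16.09 F [ 0.2 -0.   0.2] w 72.7
```

View pics/c2.png

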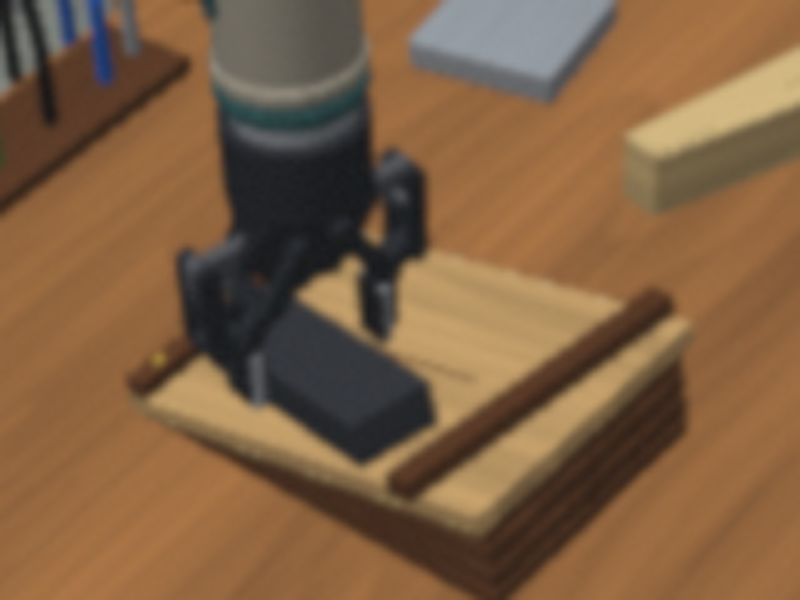

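The fingers stand on either side of the dark stone at about (260,380) and (380,310). I'll go a little lower and close.

>>> play_rows --pt "0 0 5" --pt "0 0 5" --pt "0 0 5" --pt "0 0 5" --pt "0 0 5" --turn '[0, 0, 0, 0, 0]' --fingers '[0.85, 0.5, 0.4, 0.4, 0.4]'

```text
clock: 3.32
eef_pos: [581.1, 74.8, 41.0]
tool_rot: [-3.14, -0.001, -0.28]
force: [-0.7, 1.3, 5.7]
width: 49.1
```

```bash
python3 - <<'E'
from go import *
info()
show(r2w([-72,45,1])[0],-3.1)
E
```

```text
t 3.33 tcp [581.1  74.8  41. ] ramp [-79.4  40.2   2. ] yaw -16.06 F [-0.7  1.3  5.7] w 49.1
target [588.4  79.1  38.4] slide [5.8, -6.2, 2.5] turn -0.226
```

>>> play_rows --pt "1 -1 0" --pt "2 -3 0" --pt "2 -5 0.5" --pt "2 -5 0.5" --turn '[-0.08, -0.16, -0.226, -0.226]' --fingers '[0.4, 0.4, 0.4, 0.4]'

```text
clock: 3.82
eef_pos: [585.8, 78.9, 41.0]
tool_rot: [-3.14, -0.004, -0.055]
force: [3.0, -0.6, 3.3]
width: 49.0
```

```bash
python3 - <<'E'
from go import *
info()
show(r2w([-70,46,2])[0],-3.1)
E
```

```text
t 3.83 tcp [585.8  78.9  41. ] ramp [-75.   44.6   3. ] yaw -3.15 F [ 3.  -0.6  3.3] w 49.0
target [590.6  80.   39. ] slide [4.7, -1.4, 2.0] turn -0.001
```

>>> play_rows --pt "2 -0.5 0.3" --pt "4 -1 0.7" --pt "6 -1.5 1.1" --pt "6 -1.5 1.1" --turn '[0, 0, 0, 0]' --fingers '[0.4, 0.4, 0.4, 0.4]'

```text
clock: 4.32
eef_pos: [590.9, 79.8, 39.9]
tool_rot: [-3.14, -0.002, -0.056]
force: [-1.5, -1.1, 6.0]
width: 48.9
```

>>> play_rows --pt "2 0 0.4" --pt "4 0 0.8" --pt "6 0 1.2" --pt "6 0 1.2" --turn '[0, 0, 0, 0]' --fingers '[0.4, 0.4, 0.4, 0.4]'

```text
clock: 4.82
eef_pos: [591.3, 79.4, 38.7]
tool_rot: [-3.141, 0.009, -0.057]
force: [-11.1, -0.8, 17.1]
width: 49.1
```

>>> play_rows --pt "1 0 0" --pt "1 0 -2" --pt "1 0 -40" --pt "1 0 -90" --pt "1 0 -110" --turn '[0, 0, 0, 0, 0]' --fingers '[0.8, 0.8, 0.8, 0.8, 0.8]'

```text
clock: 5.45
eef_pos: [595.3, 79.5, 151.5]
tool_rot: [-3.14, 0.005, -0.057]
force: [-0.6, -0.1, -0.4]
width: 68.5
```

```bash
python3 - <<'E'
from go import *
info()
show([496+3,302,200],16.7)
E
```

```text
t 5.45 tcp [595.3  79.5 151.5] ramp [-88.8  45.7 113. ] yaw -3.27 F [-0.6 -0.1 -0.4] w 68.5
target [499 302 200] slide [-109.1, -216.7, -47.7] turn -0.349
```

>>> play_rows --pt "-112 -217 0" --pt "-112 -217 0" --pt "-112 -217 0" --pt "-112 -217 0" --pt "-112 -217 0" --turn '[-0.15, -0.3, -0.35, -0.35, -0.35]' --fingers '[0.9, 0.9, 0.9, 0.9, 0.9]'

```text
clock: 6.08
eef_pos: [492.8, 309.3, 152.3]
tool_rot: [-3.135, 0.004, 0.303]
force: [0.6, -0.8, -0.2]
width: 76.7
```

```bash
python3 - <<'E'
from go import *
info()
show([496,302,3],16.7)
for n in("top","side"):
    p,d=vision.get_image(n); np.save(f"d_{n}.npy",d); cv2.imwrite(f"pics/d_{n}.png",p)
    uv,X,c=cloud(n,p,d); hsv=cv2.cvtColor(p,cv2.COLOR_BGR2HSV)[uv[:,1],uv[:,0]].astype(int); L=w2r(X)
    k=(L[:,0]>-175)&(L[:,0]<0)&(abs(L[:,1])<88)&(hsv[:,2]<90)&(L[:,2]>24)&(L[:,2]<33)
    print(n,"coarse",cv2.minAreaRect(L[k][:,:2].astype(np.float32)),L[k].mean(0))
crop('top',p,0,0,1,1,5,"pics/x.png")
crop('side',cv2.imread("pics/d_side.png"),160,170,320,290,5,"pics/d2.png")
crop('side',cv2.imread("pics/d_top.png"),160,140,320,260,5,"pics/d3.png")
E
```

```text
t 6.08 tcp [492.8 309.3 152.3] ramp [-201.2  269.7   89.9] yaw 17.33 F [ 0.6 -0.8 -0.2] w 76.7
target [496 302   3] slide [1.5, 9.0, 149.2] turn 0.011
top coarse ((-74.70606231689453, 44.92078399658203), (48.628395080566406, 149.31016540527344), 89.9063720703125) [-77.39291414  45.47600826  29.07910315]
side coarse ((-76.87712860107422, 49.421180725097656), (53.05538558959961, 151.1266326904297), 86.6099853515625) [-84.0237731   49.16036828  27.77518131]
```

View pics/d2.png

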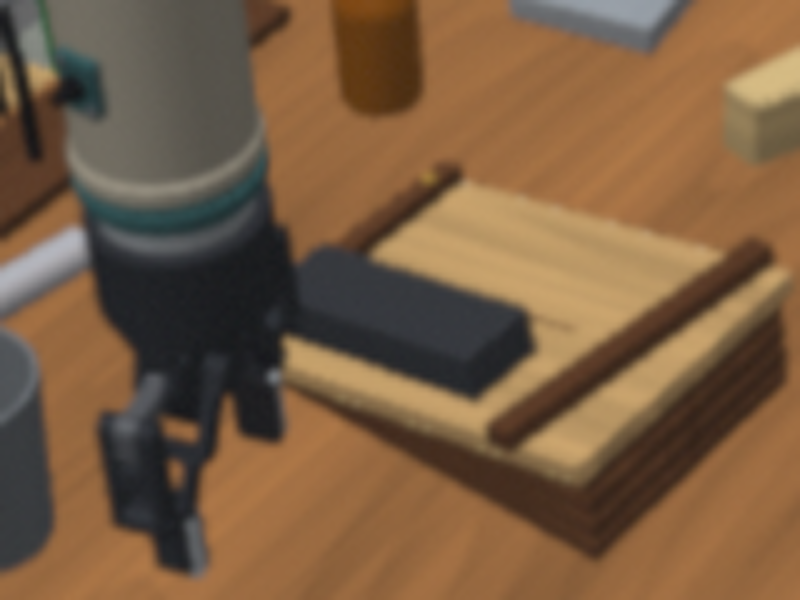

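View pics/d3.png

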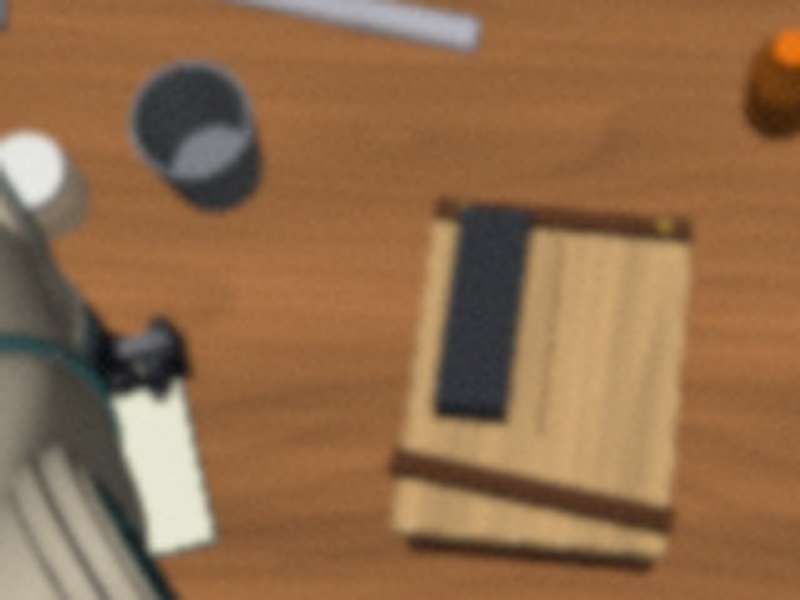

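The coarse stone is now square against the cleat: its centre is at x = -75 in the ramp frame and its skew is under 1°. Next is the fine stone.

>>> play_rows --pt "1.5 9 50" --pt "1.5 9 100" --pt "1.5 9 130" --pt "1.5 9 144" --pt "1.5 9 146" --turn '[0.01, 0.01, 0.01, 0.01, 0.01]' --fingers '[0.9, 0.9, 0.9, 0.9, 0.9]'

```text
clock: 6.8
eef_pos: [499.9, 293.4, 5.7]
tool_rot: [-3.141, 0.004, 0.282]
force: [0.3, -0.2, 0.5]
width: 76.8
```

```bash
python3 - <<'E'
from go import *
info()
show([496,302,5],16.7)
E
```

```text
t 6.8 tcp [499.9 293.4   5.7] ramp [-162.9  254.2  -51.8] yaw 16.18 F [ 0.3 -0.2  0.5] w 76.8
target [496 302   5] slide [-1.4, -9.4, 0.7] turn -0.009
```

>>> play_rows --pt "-1 -9 0" --pt "-1 -9 0" --pt "-1 -9 0" --pt "-1 -9 0" --pt "-1 -9 0" --turn '[-0.009, -0.009, -0.009, -0.009, -0.009]' --fingers '[0.9, 0.9, 0.5, 0.4, 0.4]'

```text
clock: 7.42
eef_pos: [496.9, 301.7, 6.6]
tool_rot: [-3.141, 0.003, 0.291]
force: [-0.7, -0.6, 5.6]
width: 48.8
```

>>> play_rows --pt "0 0 0" --pt "0 0 -10" --pt "0 0 -50" --pt "0 0 -100" --pt "0 0 -130" --turn '[0, 0, 0, 0, 0]' --fingers '[0.4, 0.4, 0.4, 0.4, 0.4]'

```text
clock: 8.05
eef_pos: [497.8, 301.8, 139.0]
tool_rot: [-3.14, 0.001, 0.291]
force: [0.5, 0.0, -6.1]
width: 48.9
```

```bash
python3 - <<'E'
from go import *
info()
show(r2w([-90,-46,0])[0]+[0,0,120],-3.1)
p,d=vision.get_image("side"); crop('side',p,130,170,330,330,4,"pics/e1.png")
E
```

```text
t 8.05 tcp [497.8 301.8 139. ] ramp [-193.2  262.4   78. ] yaw 16.68 F [ 0.5  0.  -6.1] w 48.9
target [565.7 -10.8 161.2] slide [-24.7, 318.9, -22.7] turn 0.345
```

View pics/e1.png

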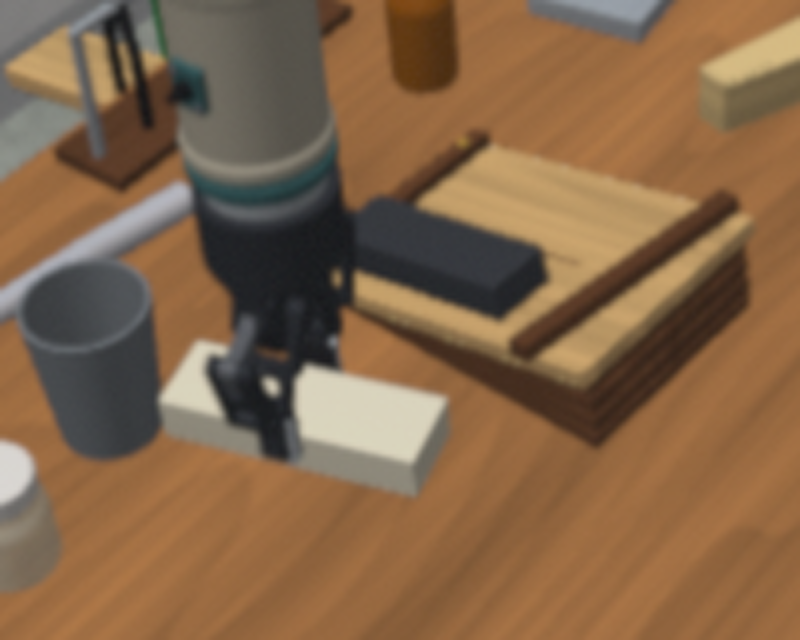

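>>> play_rows --pt "-10 60 -20" --pt "-25 319 -22" --pt "-25 319 -22" --pt "-25 319 -22" --pt "-25 319 -22" --turn '[0.05, 0.2, 0.345, 0.345, 0.345]' --fingers '[0.4, 0.4, 0.4, 0.4, 0.4]'

```text
clock: 8.72
eef_pos: [563.6, -0.2, 162.2]
tool_rot: [-3.138, -0.001, -0.054]
force: [0.9, 1.2, -5.5]
width: 48.5
```

```bash
python3 - <<'E'
from go import *
info()
show(r2w([-80,-46,0])[0]+[0,0,60],-3.1)
E
```

```text
t 8.72 tcp [ 5.636e+02 -2.000e-01  1.622e+02] ramp [-117.8  -35.6  117.8] yaw -3.08 F [ 0.9  1.2 -5.5] w 48.5
target [575.5 -11.3  99.1] slide [12.4, 10.7, 63.1] turn 0.0
```

>>> play_rows --pt "12 8 20" --pt "12 8 45" --pt "12 8 63" --pt "12 8 63" --pt "12 8 63" --turn '[0, 0, 0, 0, 0]' --fingers '[0.4, 0.4, 0.4, 0.4, 0.4]'

```text
clock: 9.35
eef_pos: [575.2, -8.6, 99.4]
tool_rot: [-3.138, -0.001, -0.054]
force: [0.3, 0.4, -6.5]
width: 48.5
```

```bash
python3 - <<'E'
from go import *
info()
show(r2w([-80,-46,0])[0]+[0,0,7],-3.1)
E
```

```text
t 9.35 tcp [575.2  -8.6  99.4] ramp [-92.9 -43.3  58.8] yaw -3.08 F [ 0.3  0.4 -6.5] w 48.5
target [575.5 -11.3  46.1] slide [0.3, 2.9, 53.2] turn 0.0
```

>>> play_rows --pt "0.3 3 15" --pt "0.3 3 30" --pt "0.3 3 36" --pt "0.3 3 40" --pt "0.3 3 44" --turn '[0, 0, 0, 0, 0]' --fingers '[0.4, 0.4, 0.4, 0.4, 0.4]'

```text
clock: 9.98
eef_pos: [576.5, -11.6, 55.9]
tool_rot: [-3.138, -0.003, -0.054]
force: [1.4, -0.7, 0.9]
width: 48.8
```

```bash
python3 - <<'E'
from go import *
info()
show(r2w([-80,-46,0])[0]+[0,0,7],-3.1)
p,d=vision.get_image("side"); crop('side',p,180,160,340,280,5,"pics/e2.png")
E
```

```text
t 9.97 tcp [576.5 -11.6  55.9] ramp [-82.4 -46.3  16.7] yaw -3.07 F [ 1.4 -0.7  0.9] w 48.8
target [575.5 -11.3  46.1] slide [-1.1, -0.2, 9.8] turn 0.0
```

View pics/e2.png

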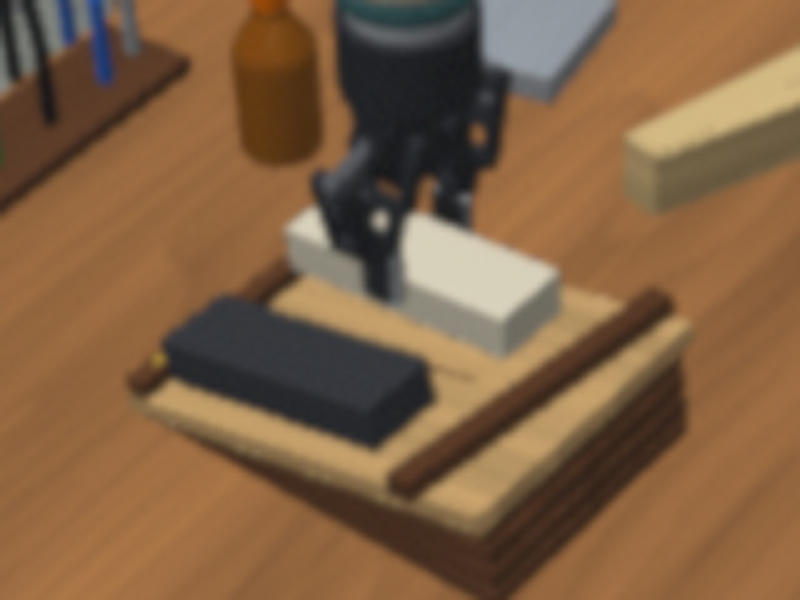

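The upper end of the white stone touches the bed at about (500,345), and the stone is starting to pivot in the pads. I'll keep going down.

>>> play_rows --pt "0 0 3" --pt "0 0 6" --pt "0 0 9" --pt "0 0 11" --pt "0 0 11" --turn '[0, 0, 0, 0, 0]' --fingers '[0.4, 0.4, 0.4, 0.4, 0.4]'

```text
clock: 10.65
eef_pos: [578.2, -11.5, 45.7]
tool_rot: [-3.138, -0.006, -0.054]
force: [2.9, -0.6, 9.0]
width: 49.0
```

```bash
python3 - <<'E'
from go import *
info()
p,d=vision.get_image("side"); crop('side',p,180,160,340,280,5,"pics/e3.png")
E
```

```text
t 10.65 tcp [578.2 -11.5  45.7] ramp [-78.6 -46.    7. ] yaw -3.08 F [ 2.9 -0.6  9. ] w 49.0
```

View pics/e3.png

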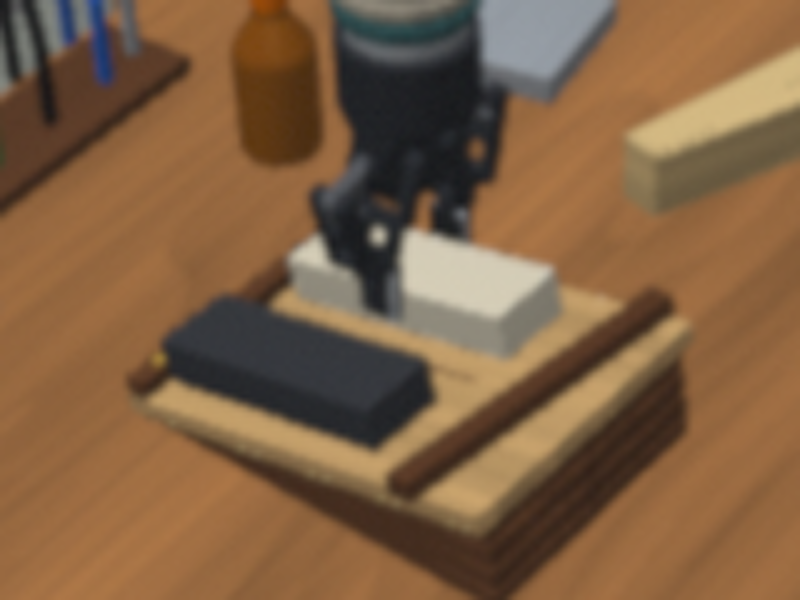

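>>> play_rows --pt "0 0 2.5" --pt "2 0 3" --pt "4 0 3.4" --pt "6 0 3.8" --pt "6 0 3.8" --turn '[0, 0, 0, 0, 0]' --fingers '[0.4, 0.4, 0.4, 0.4, 0.4]'

```text
clock: 11.32
eef_pos: [584.2, -11.7, 44.4]
tool_rot: [-3.137, -0.007, -0.054]
force: [-2.3, 0.8, 22.3]
width: 48.9
```

>>> play_rows --pt "2 0 0.4" --pt "4 0 0.8" --pt "6 0 1.2" --pt "7 0 1.4" --pt "7 0 1.4" --turn '[0, 0, 0, 0, 0]' --fingers '[0.4, 0.4, 0.4, 0.4, 0.4]'

```text
clock: 11.95
eef_pos: [589.0, -11.9, 43.4]
tool_rot: [-3.138, -0.002, -0.054]
force: [-3.3, 0.5, 12.3]
width: 48.8
```

```bash
python3 - <<'E'
from go import *
info()
E
```

```text
t 11.95 tcp [589.  -11.9  43.4] ramp [-67.6 -45.9   7. ] yaw -3.08 F [-3.3  0.5 12.3] w 48.8
```

>>> play_rows --pt "2 0 0.4" --pt "4 0 0.8" --pt "6 0 1" --pt "8 0 1.2" --pt "8 0 1.2" --turn '[0, 0, 0, 0, 0]' --fingers '[0.4, 0.4, 0.4, 0.4, 0.4]'

```text
clock: 12.58
eef_pos: [588.9, -11.9, 43.3]
tool_rot: [-3.138, 0.013, -0.054]
force: [-18.4, 1.7, 29.9]
width: 48.5
```

>>> play_rows --pt "0 0 0" --pt "0 0 0" --pt "0 0 -5" --pt "0 0 -60" --pt "0 0 -110" --turn '[0, 0, 0, 0, 0]' --fingers '[0.75, 0.75, 0.75, 0.75, 0.75]'

```text
clock: 13.2
eef_pos: [590.5, -12.4, 154.3]
tool_rot: [-3.138, 0.014, -0.054]
force: [0.3, -0.8, -0.1]
width: 64.0
```

```bash
python3 - <<'E'
from go import *
info()
show([505,-300,155],None)
E
```

```text
t 13.2 tcp [590.5 -12.4 154.3] ramp [-89.2 -46.3 115.8] yaw -3.08 F [ 0.3 -0.8 -0.1] w 64.0
target [ 505 -300  155] slide [-69.9, 291.8, -0.8] turn None
```

```bash
python3 - <<'E'
from go import *
info(); print(st['qpos'].round(2))
for n in("top","side"):
    p,d=vision.get_image(n); np.save(f"d_{n}.npy",d); cv2.imwrite(f"pics/f_{n}.png",p)
    uv,X,c=cloud(n,p,d); hsv=cv2.cvtColor(p,cv2.COLOR_BGR2HSV)[uv[:,1],uv[:,0]].astype(int)
    k=(X[:,2]>38)&(X[:,2]<50)&(abs(X[:,0]-515)<70)&(abs(X[:,1]+275)<110)&(hsv[:,2]>90)
    A=X[k][:,:2]; 
    th=np.radians(-15.3); 
    for it in range(5):
        ey_=np.array([-np.sin(th),np.cos(th)]); ex_=np.array([np.cos(th),np.sin(th)])
        y=A@ey_; x=A@ex_; y0,y1=np.percentile(y,[.5,99.5])
        bins=np.linspace(y0+10,y1-10,14); bc=[];hi=[];lo=[]
        for a,b in zip(bins[:-1],bins[1:]):
            s=x[(y>=a)&(y<b)]
            if len(s)>8: bc.append((a+b)/2);hi.append(np.percentile(s,96));lo.append(np.percentile(s,4))
        fh=np.polyfit(bc,hi,1);fl=np.polyfit(bc,lo,1)
        bis=(np.arctan(fh[0])+np.arctan(fl[0]))/2   # bisector slope: should be +3.8deg (lo rises)
        th+= -(bis-np.radians(3.81))
    ym=(y0+y1)/2; xm=(np.polyval(fh,ym)+np.polyval(fl,ym))/2
    print(n,"yaw",np.degrees(th).round(2),"taper",np.degrees(fl[0]-fh[0]).round(2),"len",(y1-y0).round(1),"thick mid",(np.polyval(fh,ym)-np.polyval(fl,ym)).round(1),"mid pt",(ex_*xm+ey_*ym).round(1),len(A))
E
```

```text
t 13.2 tcp [590.5 -12.4 154.3] ramp [-89.2 -46.3 115.8] yaw -3.08 F [ 0.3 -0.8 -0.1] w 64.0
[-0.04  0.64  0.03  1.75 -0.04  0.76 -1.62]
top yaw -16.95 taper 7.41 len 176.4 thick mid 37.7 mid pt [ 518.2 -271.3] 610
side yaw -16.57 taper 6.89 len 178.2 thick mid 39.6 mid pt [ 516.5 -270.6] 531
```

```bash
python3 - <<'E'
from go import *
show([497.4,-324.4,150],69.4)
E
```

```text
target [ 497.4 -324.4  150. ] slide [-80.3, 316.7, 7.6] turn -1.265
```

View pics/f_side.png

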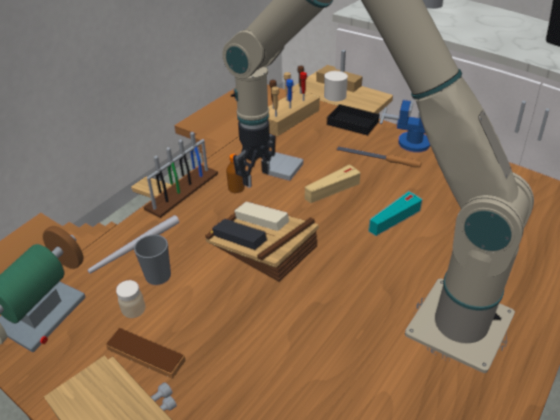

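The two stones lie side by side at about (240,233) and (262,215). Next I go to the wedge.

>>> play_rows --pt "-80 310 0" --pt "-80 310 0" --pt "-80 310 0" --pt "-80 310 0" --pt "-80 310 0" --turn '[-0.18, -0.36, -0.54, -0.72, -0.9]' --fingers '[1, 1, 1, 1, 1]'

```text
clock: 13.92
eef_pos: [499.4, -313.4, 157.1]
tool_rot: [-3.137, -0.003, 0.852]
force: [0.6, -0.5, -1.1]
width: 85.7
```

```bash
cat > look.py <<'E'
from go import *
info()
for n in("top","side"):
    p,d=vision.get_image(n); np.save(f"d_{n}.npy",d); cv2.imwrite(f"pics/last_{n}.png",p)
    uv,X,c=cloud(n,p,d); hsv=cv2.cvtColor(p,cv2.COLOR_BGR2HSV)[uv[:,1],uv[:,0]].astype(int); L=w2r(X)
    top=(L[:,0]>-175)&(L[:,0]<8)&(abs(L[:,1])<88)&(L[:,2]>24)&(L[:,2]<33)
    for nm,k in(("coarse",top&(hsv[:,2]<90)&(L[:,1]>5)),("fine",top&(hsv[:,1]<60)&(hsv[:,2]>140)&(L[:,1]<5))):
        if k.sum()>50:
            B=L[k]; pl=np.polyfit(B[:,0],B[:,2],1)
            print(n,nm,k.sum(),cv2.minAreaRect(B[:,:2].astype(np.float32)),"h",B[:,2].mean().round(1),"slope",pl[0].round(3))
E
python3 - <<'E'
from look import *
show([497.4,-324.4,70],69.4)
E
```

```text
t 13.93 tcp [ 499.4 -313.4  157.1] ramp [-162.9 -351.7  102.9] yaw 48.81 F [ 0.6 -0.5 -1.1] w 85.7
top coarse 494 ((-74.3712387084961, 46.39183044433594), (47.61378860473633, 154.0806884765625), 89.1348876953125) h 29.0 slope -0.001
top fine 501 ((-73.79815673828125, -44.312705993652344), (48.57857894897461, 153.37307739257812), 89.9522705078125) h 28.8 slope -0.002
side coarse 597 ((-76.9145278930664, 49.75163269042969), (52.791683197021484, 152.57615661621094), 87.00932312011719) h 27.8 slope 0.001
side fine 555 ((-75.10800170898438, -44.376609802246094), (152.93785095214844, 54.51918411254883), 0.30942216515541077) h 27.8 slope 0.0
target [ 497.4 -324.4   70. ] slide [-9.8, 6.2, 87.0] turn -0.359
```

Both stones lie flat, square and home. On to the wedge.

>>> play_rows --pt "-5 3 20" --pt "-10 6 50" --pt "-10 6 80" --pt "-10 6 85" --pt "-10 6 85" --turn '[-0.18, -0.359, -0.359, -0.359, -0.359]' --fingers '[1, 1, 1, 1, 1]'

```text
clock: 14.65
eef_pos: [492.4, -333.9, 71.7]
tool_rot: [-3.137, 0.002, 1.193]
force: [-0.5, 0.3, 0.3]
width: 85.2
```

```bash
python3 - <<'E'
from go import *
info(); show([497.4,-324.4,12],69.4)
E
```

```text
t 14.65 tcp [ 492.4 -333.9   71.7] ramp [-150.9 -372.6   18.2] yaw 68.34 F [-0.5  0.3  0.3] w 85.2
target [ 497.4 -324.4   12. ] slide [10.8, 1.4, 59.7] turn -0.018
```

>>> play_rows --pt "11 1.4 5" --pt "11 1.4 30" --pt "11 1.4 50" --pt "11 1.4 58" --pt "11 1.4 58" --turn '[-0.018, -0.018, -0.018, -0.018, -0.018]' --fingers '[1, 1, 1, 1, 1]'

```text
clock: 15.28
eef_pos: [497.3, -324.0, 13.3]
tool_rot: [-3.137, 0.002, 1.211]
force: [1.1, -0.3, 1.0]
width: 85.6
```

```bash
python3 - <<'E'
from go import *
info(); show([497.4,-324.4,12],69.4)
E
```

```text
t 15.28 tcp [ 497.3 -324.    13.3] ramp [-134.4 -362.4  -38. ] yaw 69.39 F [ 1.1 -0.3  1. ] w 85.6
target [ 497.4 -324.4   12. ] slide [-0.4, 0.2, 1.3] turn -0.0
```

>>> play_rows --pt "0 0 0" --pt "0 0 0" --pt "0 0 0" --pt "0 0 0" --turn '[0, 0, 0, 0]' --fingers '[0.5, 0.35, 0.35, 0.35]'

```text
clock: 15.78
eef_pos: [498.0, -324.3, 14.3]
tool_rot: [-3.138, 0.002, 1.211]
force: [-1.3, 0.9, 7.0]
width: 47.3
```

>>> play_rows --pt "0 0 -10" --pt "0 0 -50" --pt "0 0 -90" --pt "0 0 -110" --pt "0 0 -110" --turn '[0, 0, 0, 0, 0]' --fingers '[0.35, 0.35, 0.35, 0.35, 0.35]'

```text
clock: 16.4
eef_pos: [499.2, -324.8, 126.1]
tool_rot: [3.142, 0.003, 1.211]
force: [-0.2, 1.0, -2.2]
width: 47.0
```

```bash
python3 - <<'E'
from go import *
info()
for n in("top","side"):
    p,d=vision.get_image(n); np.save(f"d_{n}.npy",d); cv2.imwrite(f"pics/g_{n}.png",p)
crop('side',cv2.imread("pics/g_side.png"),230,90,430,240,4,"pics/g1.png")
crop('top',cv2.imread("pics/g_top.png"),250,140,450,290,4,"pics/g2.png")
E
```

```text
t 16.4 tcp [ 499.2 -324.8  126.1] ramp [-156.  -363.2   72.8] yaw 69.37 F [-0.2  1.  -2.2] w 47.0
```

View pics/g1.png

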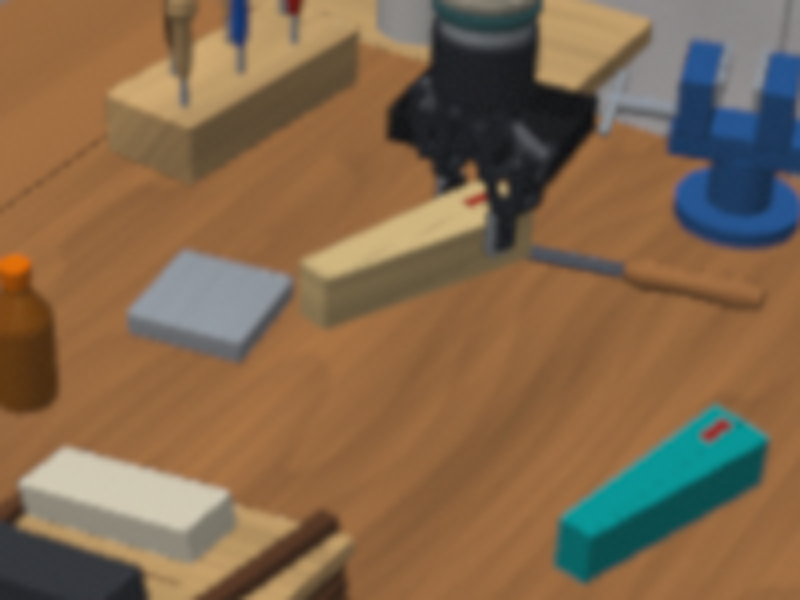

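View pics/g2.png

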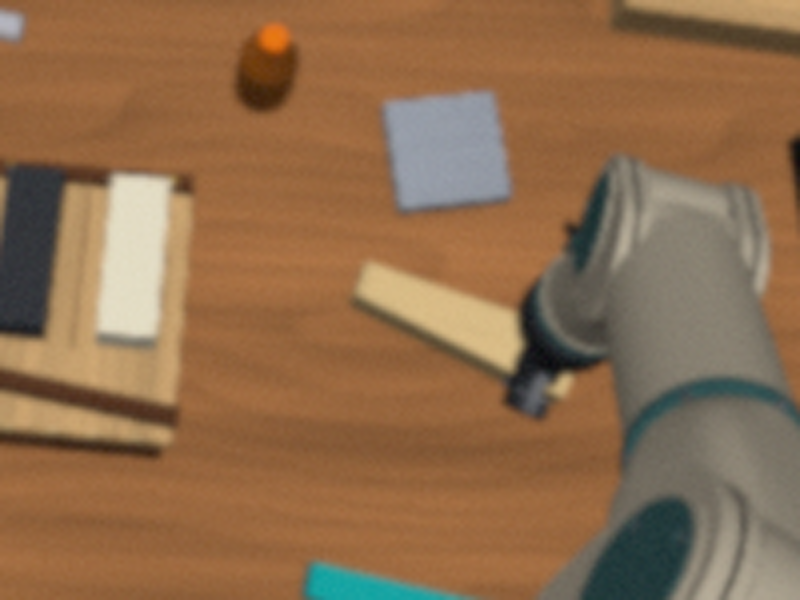

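The wedge hangs level in the jaws with its thin end towards the ramp (top view, about (365,280) in the crop). Now I measure how it sits relative to the tool.

```bash
cat > wm.py <<'E'
from go import *
def wedge(zlo,zhi,guess,frame=None,xy=((400,620),(-420,-150)),V=90,img="g",col=None):
    for n in("top","side"):
        p=cv2.imread(f"pics/{img}_{n}.png"); d=np.load(f"d_{n}.npy"); uv,X,c=cloud(n,p,d); hsv=cv2.cvtColor(p,cv2.COLOR_BGR2HSV)[uv[:,1],uv[:,0]].astype(int)
        Z=X if frame is None else frame(X)
        k=(Z[:,2]>zlo)&(Z[:,2]<zhi)&(Z[:,0]>xy[0][0])&(Z[:,0]<xy[0][1])&(Z[:,1]>xy[1][0])&(Z[:,1]<xy[1][1])&(hsv[:,2]>V)&(hsv[:,1]>50)&(hsv[:,0]>12)
        A=Z[k][:,:2]
        if len(A)<60: print(n,"few",len(A)); continue
        th=np.radians(guess)
        for it in range(6):
            e2=np.array([-np.sin(th),np.cos(th)]); e1=np.array([np.cos(th),np.sin(th)])
            y=A@e2; x=A@e1; y0,y1=np.percentile(y,[.5,99.5])
            bins=np.linspace(y0+8,y1-8,14); bc=[];hi=[];lo=[]
            for a,b in zip(bins[:-1],bins[1:]):
                s=x[(y>=a)&(y<b)]
                if len(s)>8 and np.ptp(s)>24: bc.append((a+b)/2);hi.append(np.percentile(s,96));lo.append(np.percentile(s,4))
            fh=np.polyfit(bc,hi,1);fl=np.polyfit(bc,lo,1)
            th-= (np.arctan(fh[0])+np.arctan(fl[0]))/2-np.radians(3.81)
        ye=y1; xm=np.polyval(fh,ye)
        print(n,"n",len(A),"z",Z[k][:,2].mean().round(1),"yaw",np.degrees(th).round(2),"taper",np.degrees(fl[0]-fh[0]).round(2),"seen len",(y1-y0).round(1),"thin end mid",((np.polyval(fh,ye)+np.polyval(fl,ye))/2*e1+ye*e2).round(1),"thin thick",(np.polyval(fh,ye)-np.polyval(fl,ye)).round(1),"origin est",((xm-20)*e1+(ye-90)*e2).round(1))
E
python3 - <<'E'
from wm import *
info(); wedge(145,168,-16.8)
E
```

```text
t 16.5 tcp [ 497.7 -324.1  123.8] ramp [-157.  -362.5   70.1] yaw 69.38 F [-0.4  0.2 -3.4] w 47.0
top n 541 z 155.5 yaw -19.13 taper 6.59 seen len 174.6 thin end mid [ 552.6 -189.5] thin thick 27.5 origin est [ 517.2 -272.5]
side n 519 z 152.2 yaw -13.39 taper 3.72 seen len 173.6 thin end mid [ 543.9 -185.4] thin thick 32.2 origin est [ 519.3 -272.1]
```

```bash
python3 - <<'E'
from go import *
info()
e1=np.array([np.cos(yaw),np.sin(yaw),0]);e2=np.array([-np.sin(yaw),np.cos(yaw),0])
W=r2w([-174,-60,4.2])[0]; T=W-4.1*e1-55.5*e2+[0,0,14.3]; print(W,T)
show(T+[0,0,50],83.1); show(T,83.1)
E
```

```text
t 16.5 tcp [ 497.7 -324.1  123.8] ramp [-157.  -362.5   70.1] yaw 69.38 F [-0.4  0.2 -3.4] w 47.0
[483.75701667 -20.34277085  62.78485413] [476.6616422  -75.53983292  77.08485413]
target [476.7 -75.5 127.1] slide [225.2, -107.2, -3.4] turn -0.24
target [476.7 -75.5  77.1] slide [225.3, -107.0, 46.6] turn -0.24
```

>>> play_rows --pt "40 -20 -10" --pt "225 -107 -10" --pt "225 -107 -10" --pt "225 -107 -10" --pt "225 -107 -10" --turn '[-0.06, -0.12, -0.18, -0.24, -0.24]' --fingers '[0.35, 0.35, 0.35, 0.35, 0.35]'

```text
clock: 17.12
eef_pos: [475.3, -70.9, 132.8]
tool_rot: [-3.134, -0.001, 1.458]
force: [0.0, -0.6, -2.8]
width: 47.1
```

>>> play_rows --pt "0 0 0" --pt "0 0 0" --turn '[0, 0]' --fingers '[0.35, 0.35]'

```text
clock: 17.38
eef_pos: [475.1, -72.4, 132.2]
tool_rot: [-3.132, -0.0, 1.456]
force: [0.0, -0.8, -2.9]
width: 46.6
```

```bash
python3 - <<'E'
from wm import *
info()
for n in("top","side"):
    p,d=vision.get_image(n); np.save(f"d_{n}.npy",d); cv2.imwrite(f"pics/i_{n}.png",p)
crop('side',cv2.imread("pics/i_side.png"),200,120,360,240,5,"pics/i1.png")
crop('top',cv2.imread("pics/i_top.png"),220,150,380,270,5,"pics/i2.png")
z=st['eef_pos'][2]+30
print(z);wedge(z-12,z+12,-3.1,xy=((400,620),(-140,120)),img="i")
show([476.7,-75.5,127.1],83.1)
E
```

```text
t 17.38 tcp [475.1 -72.4 132.2] ramp [-194.1 -112.5   70.8] yaw 83.44 F [ 0.  -0.8 -2.9] w 46.6
162.15052982808746
top n 469 z 161.9 yaw -3.77 taper 7.57 seen len 164.1 thin end mid [493.5  71.3] thin thick 26.4 origin est [480.8 -18.1]
side n 768 z 160.5 yaw -0.76 taper 3.49 seen len 170.8 thin end mid [488.7  72.9] thin thick 31.6 origin est [483.3 -17. ]
target [476.7 -75.5 127.1] slide [-2.9, 2.0, 5.0] turn 0.006
```

View pics/i1.png

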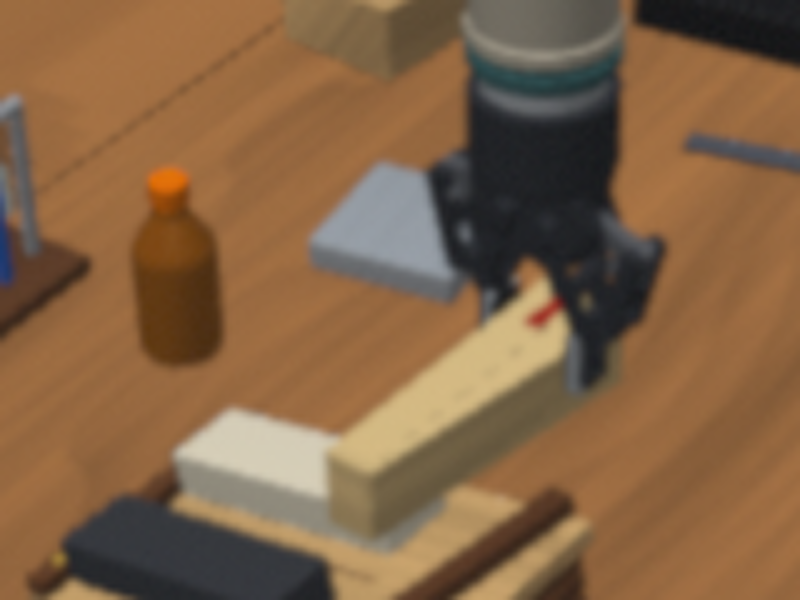

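View pics/i2.png

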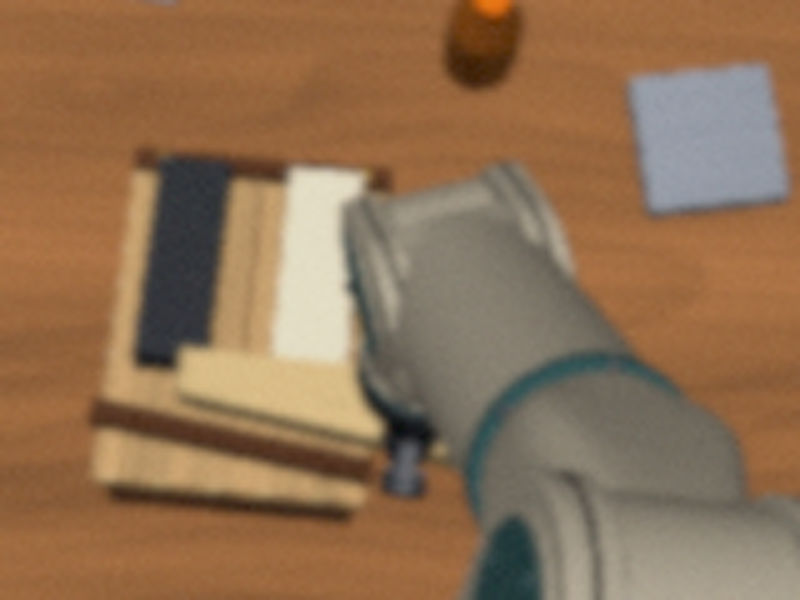

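>>> play_rows --pt "-7.5 2.4 0" --pt "-7.5 2.4 10" --pt "-7.5 2.4 25" --pt "-7.5 2.4 38" --pt "-7.5 2.4 38" --turn '[-0.003, -0.003, -0.003, -0.003, -0.003]' --fingers '[0.35, 0.35, 0.35, 0.35, 0.35]'

```text
clock: 18.1
eef_pos: [475.4, -80.2, 92.9]
tool_rot: [-3.13, -0.0, 1.459]
force: [0.6, -0.6, -1.2]
width: 47.1
```

```bash
python3 - <<'E'
from wm import *
info()
for n in("top","side"):
    p,d=vision.get_image(n); np.save(f"d_{n}.npy",d); cv2.imwrite(f"pics/j_{n}.png",p)
crop('side',cv2.imread("pics/j_side.png"),200,150,360,270,5,"pics/j1.png")
crop('top',cv2.imread("pics/j_top.png"),220,150,380,270,5,"pics/j2.png")
z=st['eef_pos'][2]+30
print(z);wedge(z-9,z+12,-3.1,xy=((400,620),(-140,120)),img="j")
E
```

```text
t 18.1 tcp [475.4 -80.2  92.9] ramp [-185.3 -120.2   32.6] yaw 83.57 F [ 0.6 -0.6 -1.2] w 47.1
122.94106715785439
top n 461 z 123.1 yaw -4.05 taper 7.42 seen len 174.6 thin end mid [493.8  63.5] thin thick 25.9 origin est [480.4 -25.7]
side n 716 z 122.3 yaw -0.26 taper 2.84 seen len 174.8 thin end mid [488.4  66.6] thin thick 31.9 origin est [484.  -23.4]
```

View pics/j1.png

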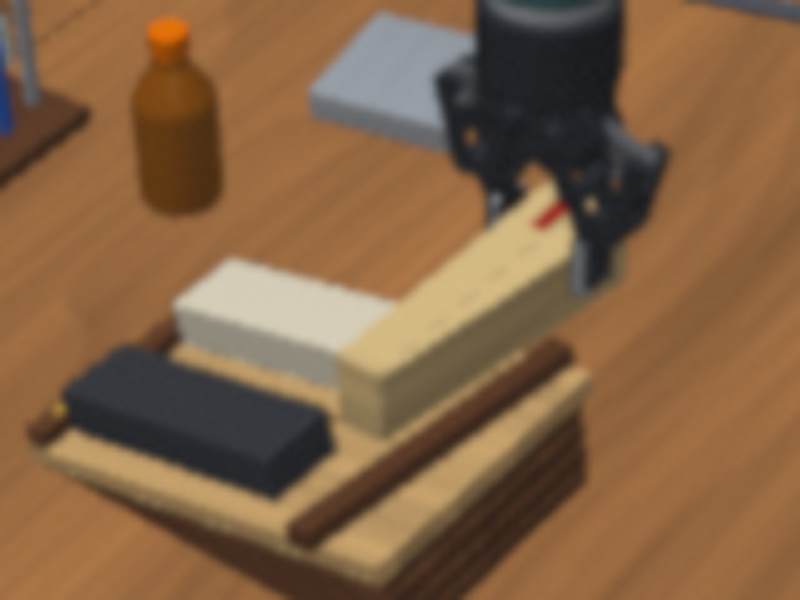

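View pics/j2.png

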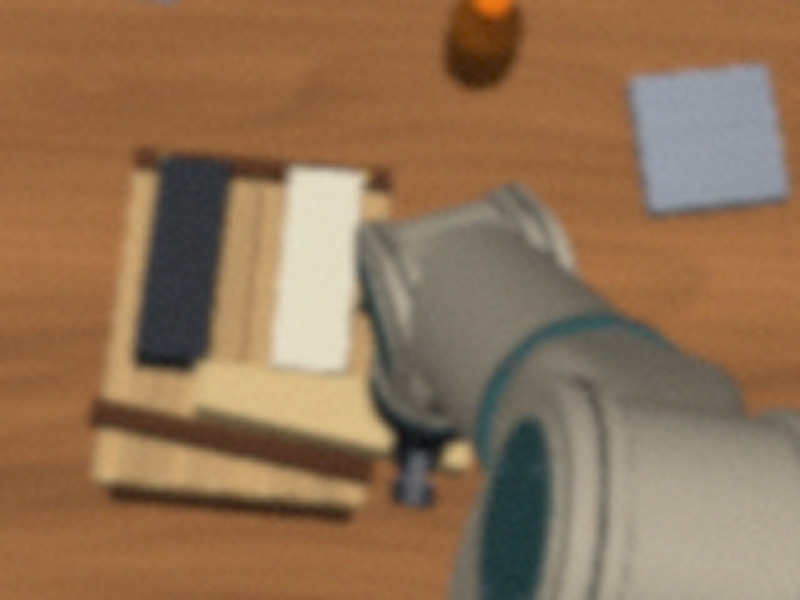

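The wedge is over the slot, clear of the stones and the stop. Lowering it.

>>> play_rows --pt "0 1 4" --pt "0 1 8" --pt "0 1 12" --pt "0 1 15" --pt "0 1 15" --turn '[0, 0, 0, 0, 0]' --fingers '[0.35, 0.35, 0.35, 0.35, 0.35]'

```text
clock: 18.82
eef_pos: [477.1, -80.4, 78.8]
tool_rot: [-3.132, -0.0, 1.459]
force: [0.4, 0.1, -1.6]
width: 47.4
```

```bash
python3 - <<'E'
from wm import *
info()
p,d=vision.get_image("side"); cv2.imwrite(f"pics/k_side.png",p)
crop('side',cv2.imread("pics/k_side.png"),200,150,360,270,5,"pics/k1.png")
E
```

```text
t 18.82 tcp [477.1 -80.4  78.8] ramp [-180.7 -120.3   19.2] yaw 83.57 F [ 0.4  0.1 -1.6] w 47.4
```

View pics/k1.png

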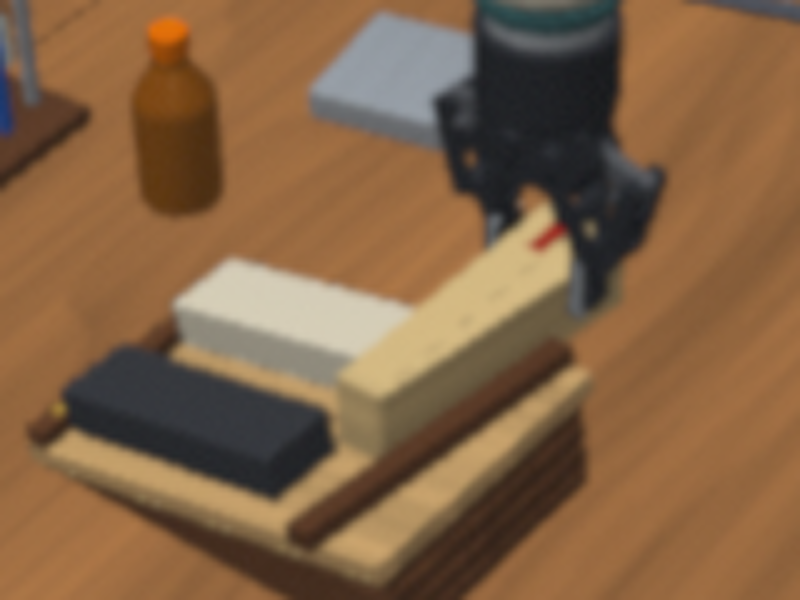

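No contact yet, and the wedge is in the slot. I'll lower it slowly until it touches.

>>> play_rows --pt "0 0 1" --pt "0 0 2" --pt "0 0 3" --pt "0 0 4" --pt "0 0 4" --turn '[0, 0, 0, 0, 0]' --fingers '[0.35, 0.35, 0.35, 0.35, 0.35]'

```text
clock: 19.5
eef_pos: [477.3, -80.8, 75.8]
tool_rot: [-3.133, 0.001, 1.458]
force: [-1.5, -0.7, 9.7]
width: 47.0
```

>>> play_rows --pt "0 0 -1" --pt "0 0 -1" --pt "0 0 -1" --pt "0 0 -1" --pt "0 0 -1" --turn '[0, 0, 0, 0, 0]' --fingers '[0.6, 0.7, 0.85, 0.9, 0.9]'

```text
clock: 20.12
eef_pos: [477.2, -80.8, 76.7]
tool_rot: [-3.133, 0.001, 1.458]
force: [-0.0, 0.1, 0.6]
width: 76.8
```

>>> play_rows --pt "0 0 -20" --pt "0 0 -60" --pt "0 0 -100" --pt "-60 0 -110" --pt "-100 0 -110" --turn '[0, 0, 0, 0, 0]' --fingers '[0.9, 0.9, 0.9, 0.5, 0]'

```text
clock: 20.75
eef_pos: [467.2, -182.7, 188.0]
tool_rot: [-3.135, 0.002, 1.457]
force: [-0.1, 0.4, -0.1]
width: 41.8
```

```bash
python3 - <<'E'
from look import *
import shutil
for n in("top","side"): shutil.copy(f"pics/last_{n}.png",f"pics/l_{n}.png")
from wm import *
wedge(38,52,0,frame=w2r,xy=((-230,-120),(-180,120)),img="l")
crop('side',cv2.imread("pics/l_side.png"),200,150,360,270,5,"pics/l1.png")
crop('top',cv2.imread("pics/l_top.png"),220,150,380,270,5,"pics/l2.png")
E
```

```text
t 20.75 tcp [ 467.2 -182.7  188. ] ramp [-207.6 -223.   125.1] yaw 83.5 F [-0.1  0.4 -0.1] w 41.8
top coarse 493 ((-74.64885711669922, 46.49188995361328), (48.224796295166016, 152.8574981689453), 88.65709686279297) h 29.0 slope 0.002
top fine 500 ((-72.77447509765625, -44.329307556152344), (48.827003479003906, 144.16595458984375), 89.8000259399414) h 28.8 slope 0.002
side coarse 590 ((-76.3930435180664, 47.91822814941406), (53.43947982788086, 151.6508331298828), 88.92640686035156) h 27.8 slope 0.001
side fine 477 ((-68.3797378540039, -43.37290954589844), (134.62855529785156, 53.61398696899414), 0.7158271074295044) h 27.8 slope 0.003
top n 648 z 44.7 yaw -3.13 taper 7.02 seen len 177.0 thin end mid [-163.5   22.4] thin thick 27.4 origin est [-174.7  -67.1]
side n 667 z 43.2 yaw -2.68 taper 7.13 seen len 180.0 thin end mid [-165.9   24.5] thin thick 27.9 origin est [-176.2  -65.1]
```

View pics/l1.png

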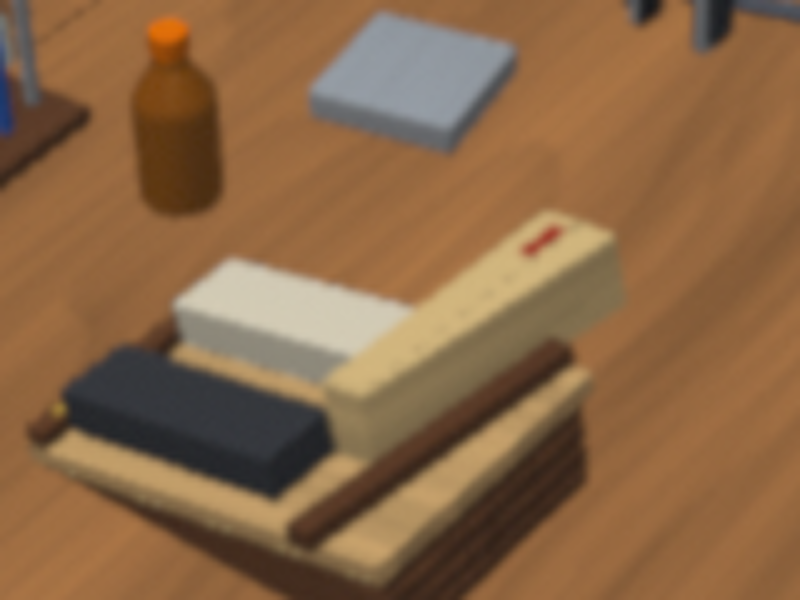

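View pics/l2.png

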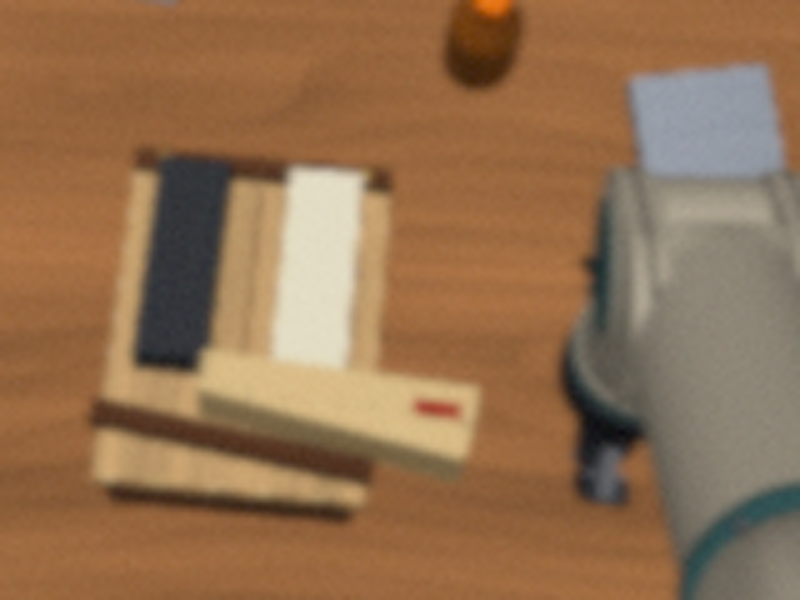

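The wedge lies flat in the slot, thin end in, with its origin at about (-175,-66) in the ramp frame. Next I push it with shut fingers from its thick end.

```bash
python3 - <<'E'
from go import *
print(ey,r2w([-174,-195,12])[0])
show(r2w([-174,-195,12])[0],86.9)
E
```

```text
[ 5.40788130e-02  9.98536670e-01 -1.73472348e-18] [ 478.075715   -155.23292156   70.41440541]
target [ 478.1 -155.2   70.4] slide [32.3, 9.8, 116.0] turn -0.067
```

>>> play_rows --pt "20 10 0" --pt "25 10 20" --pt "25 10 60" --pt "25 10 100" --pt "25 10 114" --turn '[-0.06, -0.06, -0.06, -0.06, -0.06]' --fingers '[0, 0, 0, 0, 0]'

```text
clock: 21.48
eef_pos: [477.2, -159.2, 70.7]
tool_rot: [-3.129, 0.001, 1.516]
force: [0.2, 0.5, -0.2]
width: -0.4
```

```bash
python3 - <<'E'
from go import *
info()
show(r2w([-174,-170,11])[0],86.9);show(r2w([-174,-120,11])[0],86.9)
p,d=vision.get_image("side"); crop('side',p,200,120,360,240,5,"pics/m1.png")
E
```

```text
t 21.48 tcp [ 477.2 -159.2   70.7] ramp [-174.7 -199.    12.1] yaw 86.83 F [ 0.2  0.5 -0.2] w -0.4
target [ 479.2 -130.3   69.4] slide [29.0, 0.4, 1.2] turn -0.001
target [481.9 -80.3  69.4] slide [79.0, 0.4, 1.1] turn -0.001
```

View pics/m1.png

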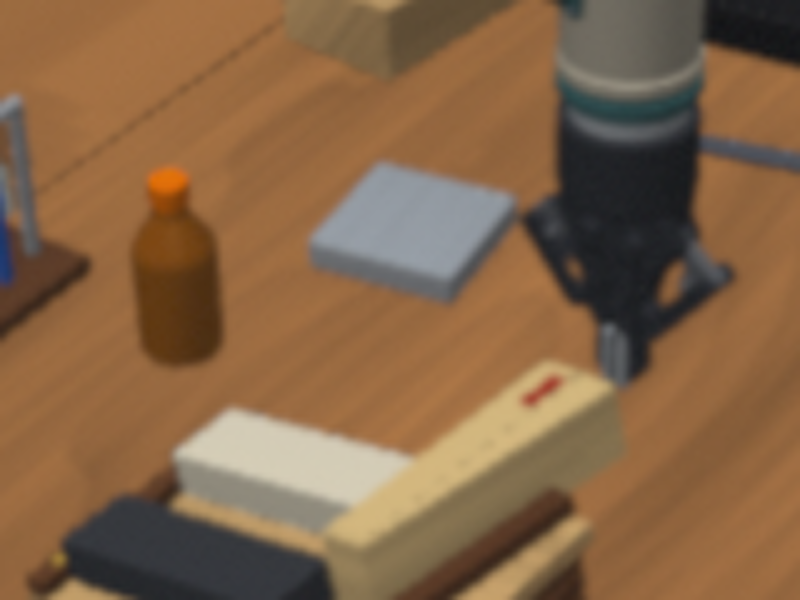

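>>> play_rows --pt "15 0 0" --pt "27 0 0.5" --pt "35 0 1" --pt "43 0 1" --pt "51 0 1" --turn '[0, 0, 0, 0, 0]' --fingers '[0, 0, 0, 0, 0]'

```text
clock: 22.15
eef_pos: [480.1, -108.6, 69.5]
tool_rot: [-3.129, 0.002, 1.514]
force: [0.4, -1.8, 0.1]
width: -0.2
```

>>> play_rows --pt "7 0 0" --pt "14 0 0" --pt "20 0 0" --pt "25 0 0" --pt "29 0 0" --turn '[0, 0, 0, 0, 0]' --fingers '[0, 0, 0, 0, 0]'

```text
clock: 22.78
eef_pos: [481.8, -79.3, 69.4]
tool_rot: [-3.129, 0.002, 1.514]
force: [0.7, -0.8, -0.3]
width: -0.2
```

```bash
python3 - <<'E'
from look import *
import shutil
for n in("top","side"): shutil.copy(f"pics/last_{n}.png",f"pics/n_{n}.png")
from wm import *
wedge(38,52,0,frame=w2r,xy=((-230,-120),(-180,120)),img="n")
crop('side',cv2.imread("pics/n_side.png"),200,150,360,270,5,"pics/n1.png")
E
```

```text
t 22.77 tcp [481.8 -79.3  69.4] ramp [-174.2 -119.    10.9] yaw 86.75 F [ 0.7 -0.8 -0.3] w -0.2
top coarse 449 ((-68.02508544921875, 44.878326416015625), (140.5808868408203, 48.504154205322266), 0.0956403911113739) h 28.7 slope -0.003
top fine 487 ((-71.11946105957031, -44.9376335144043), (142.75375366210938, 49.52060317993164), 0.10023844987154007) h 28.9 slope 0.002
side coarse 498 ((-72.989990234375, 47.545188903808594), (53.57332992553711, 145.1769256591797), 89.00831604003906) h 27.8 slope -0.003
side fine 467 ((-64.67578887939453, -43.08967590332031), (53.469520568847656, 135.33494567871094), 89.51004791259766) h 27.8 slope -0.001
top n 581 z 44.8 yaw -2.78 taper 4.2 seen len 172.1 thin end mid [-161.3   71.4] thin thick 29.7 origin est [-170.8  -18.2]
side n 693 z 43.3 yaw -1.04 taper 7.13 seen len 179.6 thin end mid [-164.4   74.1] thin thick 27.9 origin est [-172.1  -15.8]
```

View pics/n1.png

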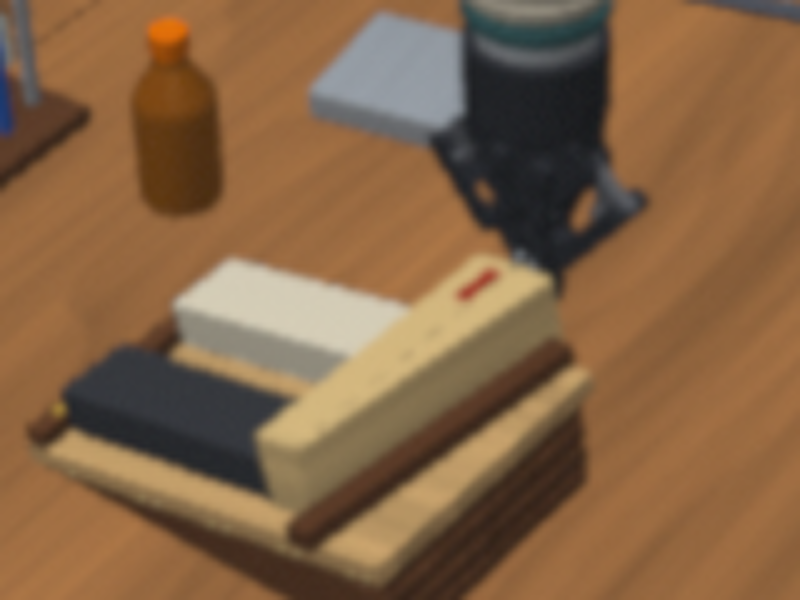

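The wedge slides in cleanly and its origin is now at y ≈ -17. I'll push on gently and watch the force.

>>> play_rows --pt "3 0 0" --pt "6 0 0" --pt "9 0 0" --pt "12 0 0" --pt "12 0 0" --turn '[0, 0, 0, 0, 0]' --fingers '[0, 0, 0, 0, 0]'

```text
clock: 23.5
eef_pos: [482.3, -66.4, 69.4]
tool_rot: [-3.129, 0.001, 1.516]
force: [0.4, -0.3, -0.1]
width: -0.0
```

>>> play_rows --pt "1 0 0" --pt "2 0 0" --pt "3 0 0" --pt "4 0 0" --pt "4 0 0" --turn '[0, 0, 0, 0, 0]' --fingers '[0, 0, 0, 0, 0]'

```text
clock: 24.12
eef_pos: [482.3, -65.0, 69.4]
tool_rot: [-3.128, 0.004, 1.513]
force: [0.3, -8.0, 0.5]
width: -0.1
```

>>> play_rows --pt "2 0 0" --pt "4 0 0" --pt "6 0 0" --pt "6 0 0" --turn '[0, 0, 0, 0]' --fingers '[0, 0, 0, 0]'

```text
clock: 24.62
eef_pos: [482.2, -64.8, 69.4]
tool_rot: [-3.127, 0.011, 1.508]
force: [1.3, -15.0, 0.6]
width: -0.1
```

>>> play_rows --pt "3 0 0" --pt "6 0 0" --pt "8 0 0" --pt "8 0 0" --turn '[0, 0, 0, 0]' --fingers '[0, 0, 0, 0]'

```text
clock: 25.12
eef_pos: [482.1, -64.7, 69.6]
tool_rot: [-3.126, 0.02, 1.501]
force: [1.4, -18.6, 1.2]
width: 0.1
```

>>> play_rows --pt "-3 0 0" --pt "-10 0 0" --pt "-40 0 0" --pt "-60 0 -40" --pt "-70 0 -100" --turn '[0, 0, 0, 0, 0]' --fingers '[0, 0, 0, 0, 0]'

```text
clock: 25.75
eef_pos: [477.4, -132.8, 170.7]
tool_rot: [-3.122, 0.018, 1.501]
force: [1.4, -0.8, 0.4]
width: -0.1
```

>>> play_rows --pt "-60 0 -20" --pt "-120 0 -30" --pt "-150 0 -30" --pt "-150 0 -30" --pt "-150 0 -30" --turn '[0, 0, 0, 0, 0]' --fingers '[0, 0, 0, 0, 0]'

```text
clock: 26.38
eef_pos: [467.9, -280.1, 203.1]
tool_rot: [-3.122, 0.016, 1.503]
force: [0.3, -0.0, -0.0]
width: -0.1
```

```bash
python3 - <<'E'
from look import *
import shutil
for n in("top","side"): shutil.copy(f"pics/last_{n}.png",f"pics/o_{n}.png")
from wm import *
wedge(38,52,0,frame=w2r,xy=((-230,-120),(-180,120)),img="o")
crop('side',cv2.imread("pics/o_side.png"),200,150,360,270,5,"pics/o1.png")
crop('top',cv2.imread("pics/o_top.png"),220,150,380,270,5,"pics/o2.png")
E
```

```text
t 26.38 tcp [ 467.9 -280.1  203.1] ramp [-205.  -320.2  141.1] yaw 86.14 F [ 0.3 -0.  -0. ] w -0.1
top coarse 458 ((-67.37484741210938, 46.56605529785156), (48.821346282958984, 141.03411865234375), 88.57294464111328) h 29.0 slope -0.005
top fine 477 ((-69.70368194580078, -44.55282211303711), (48.70833969116211, 142.666748046875), 89.95374298095703) h 28.9 slope 0.001
side coarse 486 ((-63.761146545410156, 48.78964614868164), (51.647212982177734, 130.62954711914062), 88.11249542236328) h 27.8 slope -0.005
side fine 458 ((-65.5145492553711, -44.0189208984375), (132.70947265625, 54.3293571472168), 0.06882737576961517) h 27.9 slope -0.0
top n 649 z 44.7 yaw -0.13 taper 7.44 seen len 177.5 thin end mid [-163.5   86.5] thin thick 26.6 origin est [-170.3   -3.5]
side n 706 z 43.3 yaw 0.1 taper 7.17 seen len 179.0 thin end mid [-165.7   87.9] thin thick 27.8 origin est [-171.6   -2.1]
```

View pics/o1.png

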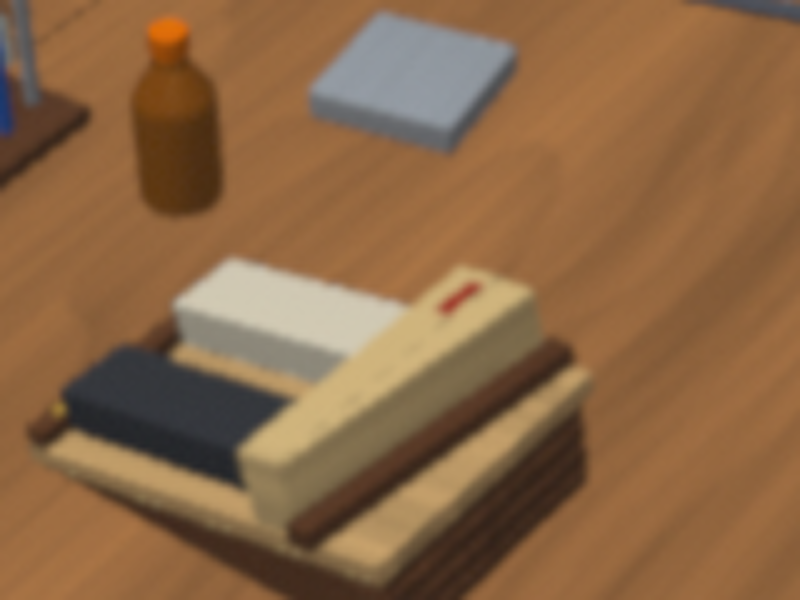

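View pics/o2.png

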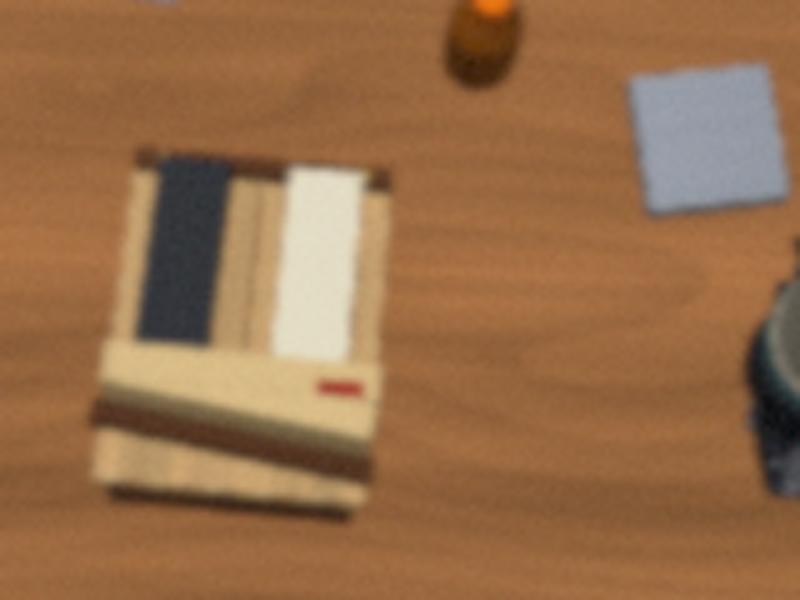

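```bash
python3 -c "
from cell import ctrl
print(ctrl.finish_job())"
```

```text
the job is handed in; nothing more can be done
None
```

I set up the ramp in the order asked and handed it in at about 26.5 s of the 72 s allowed. The hand-in gives no verdict.

- **Coarse stone:** I gripped it, turned it square and slid it down against the cleat, pressing with about 11 N. When I checked it in full view, its centre was about 75 mm upslope of the cleat and 46 mm left of the middle line. The top camera put its skew under 1.5°; one side-camera reading gave 3°.
- **Fine stone:** I laid it on the right half of the slope and pushed it against the cleat with about 18 N. It lies flat and square, about 74 mm upslope and 45 mm right of the middle line.
- **Wedge:** I laid it in the slot from the right, thin end first, and pushed its thick end with the fingers shut. It stopped moving at 8 N and did not move further at 15 or 18.6 N. The last pictures show it flat, square to the ramp, with its origin at about (-171, -3) mm against the nominal (-170, 0). That is within the 2 mm calibration plus the roughly 1 to 2 mm my edge measurement loses at the wedge's ends.
- **End state:** The gripper is well clear, with about 0 N on it. The oil bottle and bench block were unmoved in the last pictures. I never touched the other bystanders, but I did not measure them again.

**Where checks disagreed:** the two cameras differed by up to about 3° on the wedge's angle while the gripper partly hid it, and they agreed once the view was clear. In the final pictures the wedge hides the stones' upper ends, so the stone centres above are from before it went in.

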